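Gauge the cast test bars and sleeve them

TASK

Gauge the two or three grey test bars that lie on the bench, one after another from the shortest to the longest: lay the bar flat and straight along the middle of the bench caliper's bed, slide the jaw up by its thumb block until both anvils just touch the bar's ends, gently so that the jaw is not forced over, and with your hand off the bar let it stand so for a second while the reading is taken. Slide every gauged bar lengthwise into a free sleeve of the storage rack until it is fully home against the back, one bar to a sleeve. At the end leave the caliper fully shut, and leave the timer, the marker and the steel cup where they are.

Things in the scene. Friction and masses are not known exactly. Their poses are not given: they have to be found in the camera images.
- caliper_zero (a point): Bench caliper: flat aluminium bed 350 x 80 x 10 mm on the worktop, dark fixed jaw at one end (44 mm wide, 50 mm above the bed). Point: middle of the fixed anvil's face, level with the bed's top. x runs along the bed the way the sliding jaw opens, y across, z up; bed x = -55..295, y = -40..40 mm. The anvils are steel pads 30 mm wide that touch a bar 18 to 30 mm above the bed.
- carriage (a joint): Caliper carriage with the moving jaw: value = gap between the anvils in m, 0 shut, 0.17 open. Slides along x of caliper_zero with about 3 N friction, stays where left. Carriage 50 mm wide, 13 mm above the bed, 8 to 76 mm behind the moving anvil's face; jaw blade 44 mm wide, 0 to 17 mm behind the face, its top 51 mm above the bed.
- jaw_lean (a joint): Lean of the moving jaw on its carriage, rad: 0 upright, positive when its top is pushed back away from the fixed jaw. Sprung, 5 N m/rad about an axis 2 mm above the bed's top: pressing the anvil on a bar leans it about 0.004 rad per N; above 0.1 rad it is forced over.
- moving_anvil (a point): Middle of the moving jaw, in the plane of its anvil's face, 16 mm above the bed's top; x as caliper_zero, but it leans with the jaw.
- thumb_block (a point): Top centre of the black thumb block that stands on the carriage, 56 mm behind the moving anvil's face: 16 mm along the slide, 20 mm across it, 55 mm tall, its top 78 mm above the worktop. Push it or pinch it to move the carriage. Axes as caliper_zero.
- rack: Storage rack fixed to the worktop: a grey base plate 175 (x) x 200 (y) x 6 mm with three square aluminium sleeves side by side on its rear part; the front part is a flat apron in front of the sleeves' mouths. Origin: centre of the plate's underside. x points into the sleeves, z up. The plate spans x = -87.5 to +87.5 mm.
- rack_mouth0 (a point): Middle of the floor edge of the left (+y) sleeve's mouth, level with the apron (6 mm above the worktop); x points into the sleeve, z up. Inside 35 mm wide, 35 high, 65 deep (x = 0..65 mm) to a solid back; roof 3 mm thick. Thin flared guides reach 14 mm in front of the mouth, there 49 mm apart. Sleeves 66 mm apart. The apron reaches 99 mm in front of the mouth.
- rack_mouth1 (a point): Middle of the floor edge of the middle sleeve's mouth, level with the apron (6 mm above the worktop); x points into the sleeve, z up. Inside 35 mm wide, 35 high, 65 deep (x = 0..65 mm) to a solid back; roof 3 mm thick. Thin flared guides reach 14 mm in front of the mouth, there 49 mm apart. Sleeves 66 mm apart. The apron reaches 99 mm in front of the mouth.
- rack_mouth2 (a point): Middle of the floor edge of the right (-y) sleeve's mouth, level with the apron (6 mm above the worktop); x points into the sleeve, z up. Inside 35 mm wide, 35 high, 65 deep (x = 0..65 mm) to a solid back; roof 3 mm thick. Thin flared guides reach 14 mm in front of the mouth, there 49 mm apart. Sleeves 66 mm apart. The apron reaches 99 mm in front of the mouth.
- bar_85: Cast grey test bar, 85 x 32 x 32 mm, 0.19 kg. Origin at its middle; x along its length. It may be absent.
- bar_105: Cast grey test bar, 105 x 32 x 32 mm, 0.24 kg. Origin at its middle; x along its length. It may be absent.
- bar_125: Cast grey test bar, 125 x 32 x 32 mm, 0.28 kg. Origin at its middle; x along its length. It may be absent.
- bar_145: Cast grey test bar, 145 x 32 x 32 mm, 0.33 kg. Origin at its middle; x along its length. It may be absent.
- lab_timer: Bench timer, 62 x 76 x 52 mm, origin under its middle; leave it alone.
- marker: Marker pen lying down, 128 mm long, 17 mm thick; origin under its middle; leave it alone.
- steel_cup: Steel mixing cup, 71 mm across and 116 mm high, origin under its middle; leave it alone.
Mind the look-alikes: they are no part of the job. What is shaped like the bar_85 but black, green or pink is not meant.

How it is judged:
By the outcome, as a careful person would: the job done as asked, in the order asked, and still so for the second after the job is handed in, with the robot touching nothing.
Of bar_85, bar_105, bar_125, bar_145 only 2 to 3 are there at a start; the rules pass over those that are not, and their reading is None.
At some moment in a run one of bar_85, bar_105, bar_125, bar_145 may be knocked a few centimetres aside while the robot is not near it.
Once in a run the grip may slacken for a moment while it holds something.
It also fails if it takes over 210 s, if anything falls off the work surface, if the arm or the gripper's body presses on something with over 40 N, if the wrist force passes 120 N, or if a joint passes its speed limit or range.

ROBOT

A 6-joint arm with a two-finger parallel gripper is mounted at the origin on a cart in front of the work surface, level with it; the furniture and walls round the work are solid. World frame = base frame: x ahead of the robot, y to its left, z up, the work surface at z = 0. Lengths are in mm, angles in rad, forces in N, time in s.
With the tool pointing down it reaches from about 275 to 825 mm from the base axis. Payload 4.9 kg.
Tool frame: the origin (TCP) lies midway between the tips of the shut fingers; the grasp point (between the pads) lies 19 mm behind it (grip_point_offset is the distance from the TCP to the grasp point, in mm); y points along the fingers, x is the direction in which the jaws open and shut, and the axes are right-handed (so a half turn about y gives the same grasp; the last joint's range is limited). The gripper opens to 85 mm and grips with 20 to 120 N. Pads are 22 mm wide; open, the fingers measure 114 mm over their backs; the gripper's body (76 mm by 85 mm) begins 54 mm behind the grasp point. The pads swing forward as they close: fully open they stand 13 mm farther back than shut.
Start: joints at [1.143, 0.326, -0.193, 1.052, 0, 1.437], TCP at [159.269, 526.452, 192.581] pointing down, gripper open.
Joint ranges: [-2.65, 2.65], [-0.97, 1.79], [-1.3, 1.35], [-1.93, 2.1], [-1.47, 1.37], [-3.14, 3.14]. Speed limits (rad/s): [2.57, 2.57, 3.14, 3.14, 3.14, 3.14].

INTERFACE

Orientations are given as a unit quaternion [w, x, y, z].
In Python, from plant import state, capture, hand_in, grip_point_offset gives the robot as it stands.
- The arm moves only by the tool apply_moves, never from a script. Its argument "deltas" is a list that holds one entry, the list of rows, each a list of 5 numbers: the finger opening in cm, from 0 to 8.54, then the shift along the tool's x, y, z in cm, then the turn about the tool's y in rad. A call has 1 to 12 rows; each row is the pose to reach, as a shift and turn from the pose commanded when the call began, along the tool's axes at that moment; what a row does not reach only later rows make up. A row lasts 1/8 s, in which the tool goes at most 62.5 mm and 10.7 degrees, less where a joint would pass 70% of its speed; a pose out of reach is approached as far as the arm can. A call with a gripper value outside its range is refused whole. The fingers move at their own pace and stop on an object; the grip force is fixed at half the most. Time passes only in rows, so rows that repeat a pose let the fingers close. It gives the time, the measured TCP pose, the force and the opening at its end, in the units of the state.
- state(): the state, without advancing time (a new reading comes with each control period).
- capture(name): name is "scene" or "top" or "wrist"; returns a dict with "image" (420x560x3 uint8, blue, green, red), "fovy" (degrees; the focal length in pixels is half the picture's height over the tangent of half this angle, whatever the lens; pixels are square), "cx", "cy" (the principal point, pixels), "rvec" (rotation vector, rad) and "tvec" (3), from world to camera coordinates, as OpenCV has them; the wrist camera has in their place "mount" (4x4, takes a point from camera to tool coordinates, whose origin is the TCP and whose axes are the tool frame's). Camera axes: x right, y down, z forward; pixel columns grow to the right and rows downward; lengths in mm; the calibration is good to about 2 mm. A picture is of the moment at which its call begins: read the wrist's pose just before it. There is no depth.
- hand_in(): hands the job in, once; it reports no verdict.
The state is a dict: "t": time; "joint_pos": joint angles; "qvel": joint speeds; "effort": joint torques, N m; "eef_pos": TCP position; "tcp_rot": TCP orientation; "wrist_force": force on the tool from outside, world axes, zero at the start; "moment": the same for the moment, N m; "gripper_width": finger opening in mm.
Only numpy, scipy, OpenCV 4.12 (cv2) and the standard library are available. Lean on these libraries where they do the work, as an engineer would, in place of code of your own. Each camera call takes 0.05 s, during which the arm holds its last target.

## Working session

There is one attempt and no reset: what is moved stays moved. The work goes in short steps, Python scripts to look and compute and a tool call to move; the robot and the scene stay as the last step left them, time stands still between calls to the robot, and variables do not carry over. Pictures are saved under pics/ and viewed, and the job is handed in when it is done.

Besides the shell and the picture viewer there is one more tool, called as a command line: name --argument value ..., lists and objects as JSON in quotes. apply_moves: Moves the arm, as the interface text tells. Its arguments: {"type":"object","properties":{"deltas":{"type":"array"}},"required":["deltas"]}

```bash
mkdir -p pics; ls; python3 - <<'E'
from plant import state,capture,grip_point_offset
import cv2
s=state(); print(s, grip_point_offset)
for n in ("scene","top","wrist"):
    c=capture(n); cv2.imwrite(f"pics/{n}0.png",c["image"]); print(n,{k:v for k,v in c.items() if k!="image"})
E
```

```text
pics
{'t': 0.0, 'joint_pos': array([ 1.14281245e+00,  3.26920394e-01, -1.93570976e-01,  1.05200733e+00,
       -2.19218271e-05,  1.43659227e+00]), 'qvel': array([ 6.48225336e-05, -3.76623671e-04,  1.04088983e-03, -2.13857084e-03,
       -3.64491074e-04, -1.24333446e-03]), 'effort': array([-1.01546713e-03, -4.43405163e+01,  2.62440705e+01,  1.54222111e-02,
       -2.23050738e-04,  1.62562444e-06]), 'eef_pos': array([158.9941874 , 525.84687154, 191.81958332]), 'tcp_rot': array([-0.56749883,  0.56809406,  0.42091105, -0.42195747]), 'wrist_force': array([-0.55523729,  0.11503972, -0.22156476]), 'moment': array([-0.02181536, -0.04612233,  0.04439381]), 'gripper_width': 85.45192779903685} 18.700000000000003
scene {'fovy': 45.40581137329145, 'cx': 279.814408265286, 'cy': 214.22764738055002, 'rvec': array([ 0.80357435, -2.77279499,  0.80092526]), 'tvec': array([ 431.50447623,  327.6707626 , 1710.6465604 ])}
top {'fovy': 57.645518340169104, 'cx': 285.1558115904479, 'cy': 214.46293336954193, 'rvec': array([ 2.13738109, -2.15398727,  0.11053206]), 'tvec': array([ -22.86045001,  568.82980896, 1132.48510057])}
wrist {'fovy': 65.25358446695157, 'cx': 283.95336071523656, 'cy': 213.20494795639144, 'mount': array([[ 9.99999720e-01, -4.07378721e-04,  6.27256028e-04,
        -9.64300295e-01],
       [-7.23894301e-04, -3.16240335e-01,  9.48678832e-01,
        -1.82220610e+02],
       [-1.88107913e-04, -9.48679021e-01, -3.16240542e-01,
         8.11279197e+01],
       [ 0.00000000e+00,  0.00000000e+00,  0.00000000e+00,
         1.00000000e+00]])}
```

View pics/scene0.png

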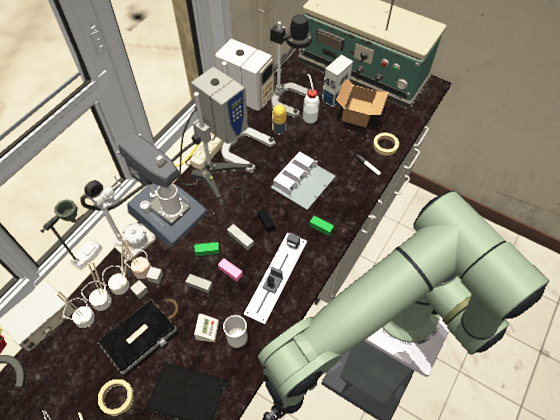

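View pics/top0.png

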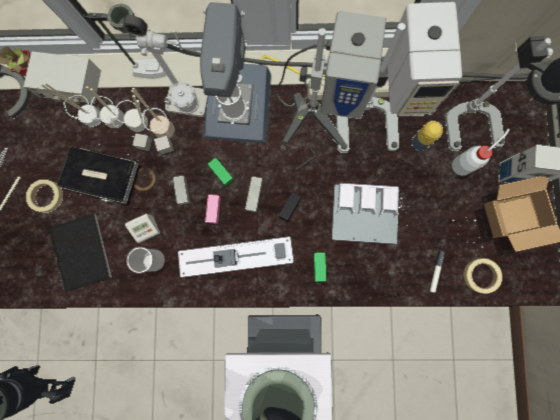

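View pics/wrist0.png

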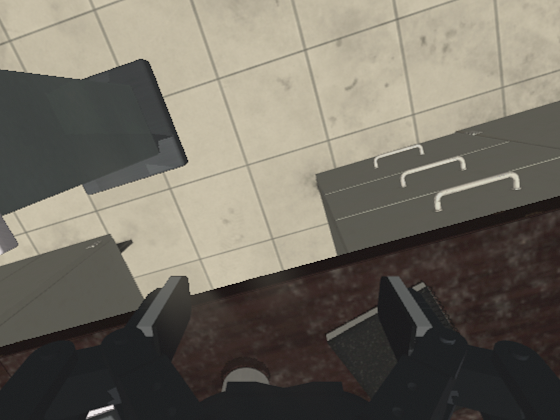

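```bash
cat > h.py <<'E'
import numpy as np, cv2
from plant import state,capture
from scipy.spatial.transform import Rotation as R
def cam(n):
    s=state(); c=capture(n); im=c["image"]; f=im.shape[0]/2/np.tan(np.radians(c["fovy"])/2)
    K=np.array([[f,0,c["cx"]],[0,f,c["cy"]],[0,0,1.]])
    if n=="wrist":
        q=s["tcp_rot"]; T=np.eye(4); T[:3,:3]=R.from_quat([q[1],q[2],q[3],q[0]]).as_matrix(); T[:3,3]=s["eef_pos"]
        M=T@c["mount"]; Rw=M[:3,:3]; o=M[:3,3]
    else:
        Rw=cv2.Rodrigues(c["rvec"])[0].T; o=-Rw@c["tvec"]
    return im,K,Rw,o
def ray(cm,uv,z):
    im,K,Rw,o=cm; uv=np.atleast_2d(uv).astype(float)
    d=(Rw@np.linalg.inv(K)@np.c_[uv,np.ones(len(uv))].T).T
    return o+d*((z-o[2])/d[:,2])[:,None]
def proj(cm,P):
    im,K,Rw,o=cm; p=(K@Rw.T@(np.atleast_2d(P)-o).T).T
    return p[:,:2]/p[:,2:]
def crop(cm,name,x0,y0,x1,y1,k):
    cv2.imwrite(f"pics/{name}.png",cv2.resize(cm[0][y0:y1,x0:x1],None,fx=k,fy=k,interpolation=cv2.INTER_CUBIC))
E
python3 - <<'E'
from h import *
c=cam("top"); crop(c,"topA",110,150,310,290,4); crop(c,"topB",280,160,420,260,5)
s=cam("scene"); crop(s,"scA",170,140,340,330,3.1)
q=state()["tcp_rot"]; print(R.from_quat([q[1],q[2],q[3],q[0]]).as_matrix().round(3), c[3],s[3])
E
```

```text
[[ 0.29  -0.    -0.957]
 [ 0.957 -0.001  0.29 ]
 [-0.001 -1.     0.   ]] [ 422.02347807  -53.35977878 1194.01062504] [  40.45591153  771.10040052 1619.76646088]
```

```bash
ls -la pics
```

```text
total 2200
drwxr-xr-x 2 agent agent   4096 Dec  7 15:50 .
drwxr-xr-x 3 agent agent   4096 Dec  7 15:50 ..
-rw-r--r-- 1 agent agent 450555 Dec  7 15:50 scA.png
-rw-r--r-- 1 agent agent 444228 Dec  7 15:49 scene0.png
-rw-r--r-- 1 agent agent 350259 Dec  7 15:49 top0.png
-rw-r--r-- 1 agent agent 425396 Dec  7 15:50 topA.png
-rw-r--r-- 1 agent agent 280375 Dec  7 15:50 topB.png
-rw-r--r-- 1 agent agent 286283 Dec  7 15:49 wrist0.png
```

View pics/topA.png

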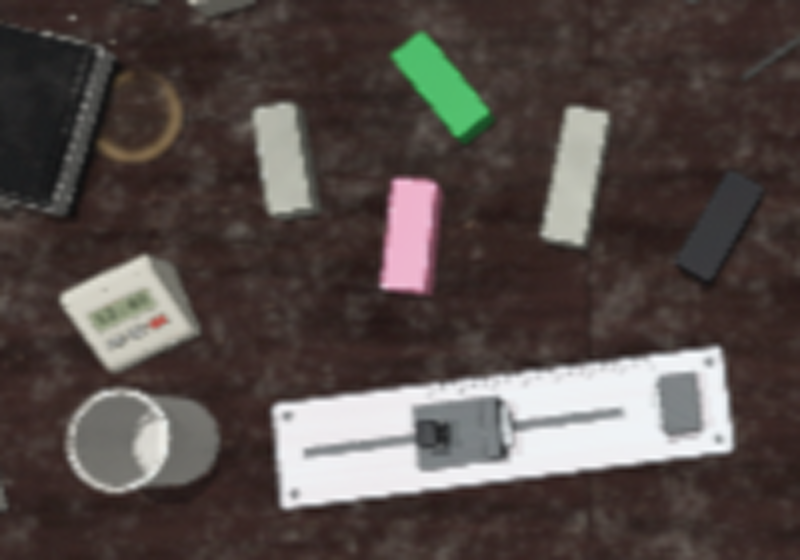

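View pics/topB.png

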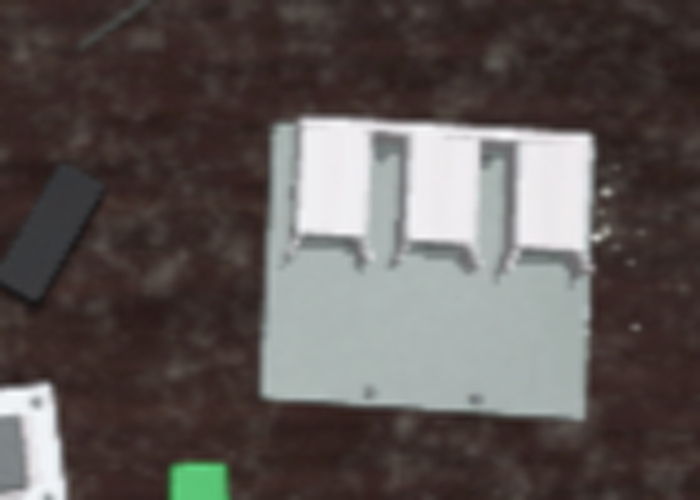

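View pics/scA.png

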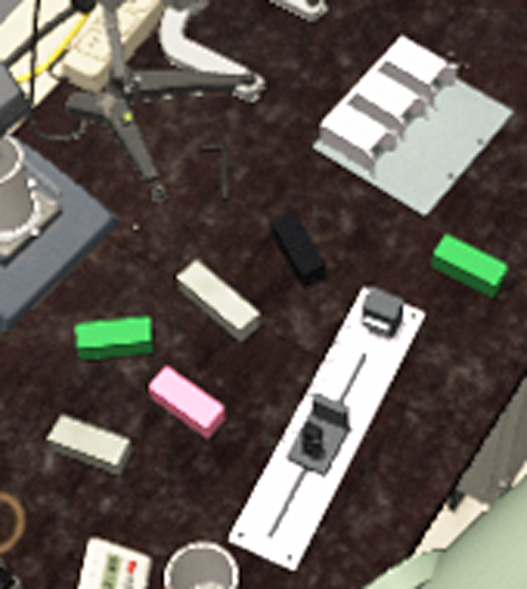

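```bash
cat >> h.py <<'E'
def greymask(im):
    hsv=cv2.cvtColor(im,cv2.COLOR_BGR2HSV)
    return ((hsv[...,2]>125)&(hsv[...,1]<60)).astype(np.uint8)*255
def rects(cm,z,amin=150,amax=2500,roi=None,mask=None):
    m=greymask(cm[0]) if mask is None else mask
    out=[]
    for c in cv2.findContours(m,cv2.RETR_EXTERNAL,cv2.CHAIN_APPROX_NONE)[0]:
        a=cv2.contourArea(c)
        if not amin<a<amax: continue
        uv=c[:,0,:]; ctr=uv.mean(0)
        if roi and not(roi[0]<ctr[0]<roi[2] and roi[1]<ctr[1]<roi[3]): continue
        P=ray(cm,uv,z)[:,:2].astype(np.float32)
        (cx,cy),(w,h),an=cv2.minAreaRect(P)
        if w<h: w,h=h,w; an+=90
        out.append((ctr.round(0),np.round([cx,cy],1),np.round([w,h],1),round((an+90)%180-90,1)))
    return out
E
python3 - <<'E'
from h import *
c=cam("top")
for r in rects(c,32,roi=(110,100,420,300)): print("top",r)
# caliper bed corners (crop px/4 + off), z=10
bed=np.array([[274,405],[721,347],[734,449],[281,508]])/4+[110,150]
B=ray(c,bed,10)[:,:2]; print(B.round(1), np.linalg.norm(B-np.roll(B,-1,0),axis=1).round(1))
pl=np.array([[274,124],[594,135],[585,418],[262,400]])/5+[280,160]
P=ray(c,pl,6)[:,:2]; print(P.round(1), np.linalg.norm(P-np.roll(P,-1,0),axis=1).round(1))
th=np.array([[432,428]])/4+[110,150]; print("thumb",ray(c,th,78).round(1))
print("jaw top face edge", ray(c,np.array([[500,398],[505,460]])/4+[110,150],61).round(1))
print("fixed",ray(c,np.array([[660,375],[664,436],[697,373],[702,432]])/4+[110,150],60).round(1))
E
```

```text
top (array([139., 260.]), array([434.7, 418.4]), array([77. , 76.4]), -87.8)
top (array([141., 228.]), array([531.5, 417.1]), array([82.5, 73.6]), -63.4)
top (array([253., 193.]), array([636.3,  71.3]), array([104.9,  33.6]), -11.1)
top (array([180., 189.]), array([651.8, 300.9]), array([84.5, 33.2]), 11.0)
top (array([343., 135.]), array([ 823. , -209.9]), array([117.5,  34.8]), 1.1)
top (array([385., 118.]), array([ 863.2, -349.2]), array([184.1,  72.3]), 25.4)
top (array([231., 102.]), array([945.3, 144.3]), array([169.3, 121.8]), -4.9)
[[459.6 305.9]
 [502.  -42.1]
 [423.4 -51.4]
 [380.4 298.1]] [350.5  79.2 352.2  79.5]
[[ 665.4 -184.1]
 [ 656.1 -384.7]
 [ 478.5 -371.4]
 [ 491.1 -172.7]] [200.8 178.1 199.1 174.6]
thumb [[439.9 168.7  78. ]]
jaw top face edge [[462.  121.7  61. ]
 [416.3 117.5  61. ]]
fixed [[ 4.782e+02  2.900e+00  6.000e+01]
 [ 4.332e+02  1.000e-01  6.000e+01]
 [ 4.795e+02 -2.460e+01  6.000e+01]
 [ 4.359e+02 -2.800e+01  6.000e+01]]
```

```bash
cat >> h.py <<'E'
def go(x,y,z,th=None):
    "delta (cm) in tool axes from measured pose to TCP target; th = world angle (deg) of tool x, mod 180"
    s=state(); q=s["tcp_rot"]; M=R.from_quat([q[1],q[2],q[3],q[0]]).as_matrix()
    d=M.T@(np.array([x,y,z])-s["eef_pos"])/10
    cur=np.degrees(np.arctan2(M[1,0],M[0,0])); t=0
    if th is not None: t=-np.radians((th-cur+90)%180-90)
    print("delta cm",d.round(2),"turn",round(t,3),"| cur",s["eef_pos"].round(1),"th",round(cur,1),"j6",s["joint_pos"][5].round(2),"w",round(s["gripper_width"],1),"t",round(s["t"],1))
E
python3 - <<'E'
from h import *
go(651.8,300.9,150,101)
E
```

```text
delta cm [ -7.3    4.23 -53.68] turn -0.486 | cur [159.2 526.3 192.3] th 73.2 j6 1.44 w 85.3 t 0.3
```

apply_moves --deltas '[[[8.5,-2,0,-15,-0.15],[8.5,-5,2,-35,-0.3],[8.5,-7.3,4.2,-53.7,-0.486],[8.5,-7.3,4.2,-53.7,-0.486],[8.5,-7.3,4.2,-53.7,-0.486],[8.5,-7.3,4.2,-53.7,-0.486],[8.5,-7.3,4.2,-53.7,-0.486],[8.5,-7.3,4.2,-53.7,-0.486],[8.5,-7.3,4.2,-53.7,-0.486],[8.5,-7.3,4.2,-53.7,-0.486],[8.5,-7.3,4.2,-53.7,-0.486],[8.5,-7.3,4.2,-53.7,-0.486]]]'

```text
t: 1.8
eef_pos: [651.0, 302.0, 151.0]
tcp_rot: [0.449, -0.449, -0.546, 0.546]
wrist_force: [0.8, -0.2, -0.5]
gripper_width: 85.0
```

```bash
python3 - <<'E'
from h import *
go(651.8,300.9,150,101)
c=cam("wrist"); cv2.imwrite("pics/w1.png",c[0])
for r in rects(c,32,amin=1500,amax=60000): print(r)
E
```

```text
delta cm [-0.13  0.1  -0.06] turn 0.002 | cur [651. 302. 151.] th 101.1 j6 0.14 w 85.0 t 1.8
(array([366., 368.]), array([837.5, 433.9]), array([83.5, 51.4]), -10.5)
(array([305., 347.]), array([822.6, 354.3]), array([69.5, 64.6]), 17.2)
(array([ 52., 332.]), array([851.7,  68. ]), array([195.5,  92.7]), -52.4)
(array([ 34., 127.]), array([636.9,  70.5]), array([105.6,  32.5]), -10.7)
(array([182., 105.]), array([591.6, 198.8]), array([82.7, 29.5]), -5.0)
(array([438.,  91.]), array([533.5, 416.9]), array([92.8, 65.2]), -65.3)
```

View pics/w1.png

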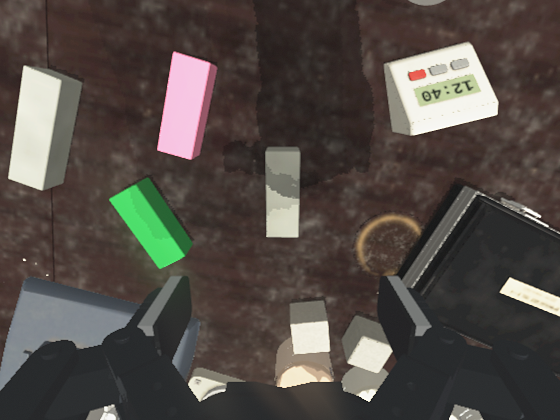

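```bash
python3 - <<'E'
from h import *
c=cam("wrist")
P=ray(c,[[266,151],[299,149],[299.5,237],[265.5,237]],32)[:,:2]; print(P.round(1),P.mean(0), np.linalg.norm(P-np.roll(P,-1,0),axis=1).round(1))
e=(P[2]+P[3]-P[0]-P[1]); print(np.degrees(np.arctan2(e[1],e[0])))
im=c[0].copy()
crop(c,"w1c",230,120,340,260,4)
E
```

```text
[[614.4 277.6]
 [606.8 306.7]
 [691.3 325.1]
 [697.8 291.9]] [652.60335572 300.31916575] [30.1 86.5 33.8 84.7]
11.0342159460344
```

View pics/w1c.png

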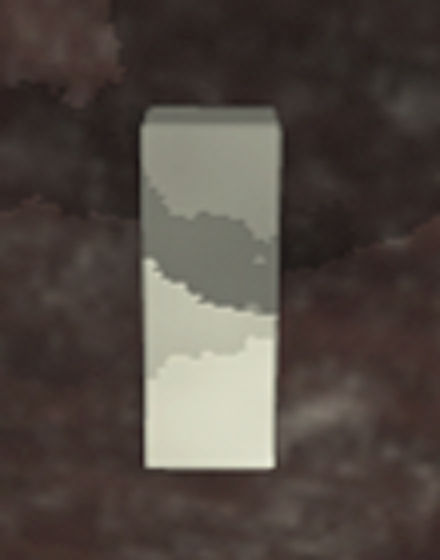

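apply_moves --deltas '[[[8.5,-0.15,6,0,0],[8.5,-0.15,12,-0.1,0],[8.5,-0.15,14,-0.1,0],[8.5,-0.15,14,-0.1,0],[2.5,-0.15,14,-0.1,0],[2.5,-0.15,14,-0.1,0],[2.5,-0.15,14,-0.1,0],[2.5,-0.15,14,-0.1,0],[2.5,-0.15,14,-0.1,0],[2.5,-0.15,14,-0.1,0]]]'

```text
t: 3.15
eef_pos: [653.3, 299.7, 10.5]
tcp_rot: [0.45, -0.45, -0.546, 0.546]
wrist_force: [0.1, 0.5, 0.2]
gripper_width: 25.0
```

```bash
python3 - <<'E'
from h import *
go(652,300.5,10,101)
c=cam("wrist"); cv2.imwrite("pics/w2.png",c[0])
c=cam("top"); crop(c,"t2",110,150,310,290,4)
print(state()["wrist_force"])
E
```

```text
delta cm [0.1  0.05 0.11] turn 0.0 | cur [653.3 299.7  10.5] th 101.0 j6 0.14 w 25.0 t 3.1
[-0.18822006 -0.04762555  0.20350462]
```

View pics/w2.png

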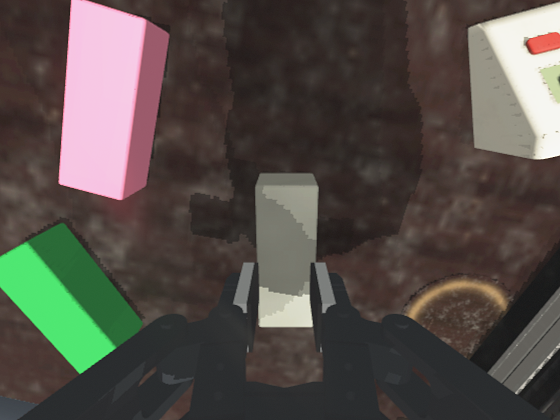

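apply_moves --deltas '[[[1.5,0,0,0,0],[1.5,0,0,0,0],[1.5,0,0,0,0],[1.5,0,0,0,0]]]'

```text
t: 3.75
eef_pos: [653.4, 299.8, 10.6]
tcp_rot: [0.45, -0.45, -0.546, 0.546]
wrist_force: [0.3, 0.1, -0.3]
gripper_width: 15.1
```

```bash
python3 - <<'E'
from h import *
c=cam("wrist"); crop(c,"w3",200,150,380,400,3)
E
```

```text
(no output)
```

View pics/w3.png

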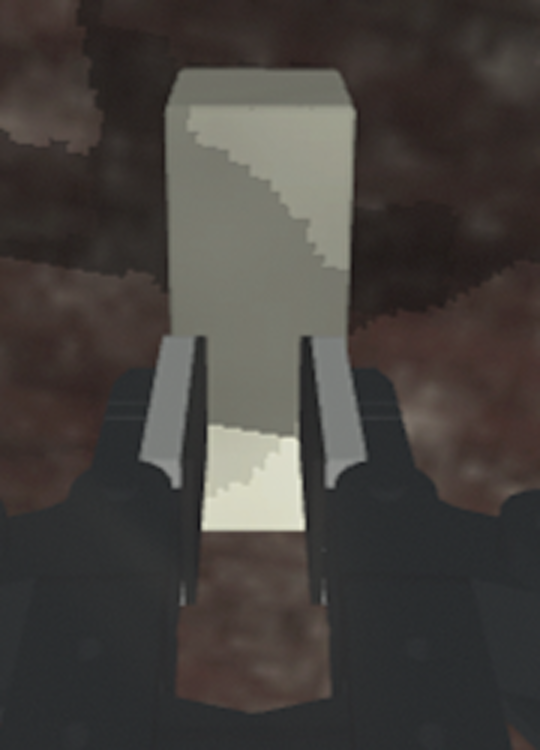

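View pics/t2.png

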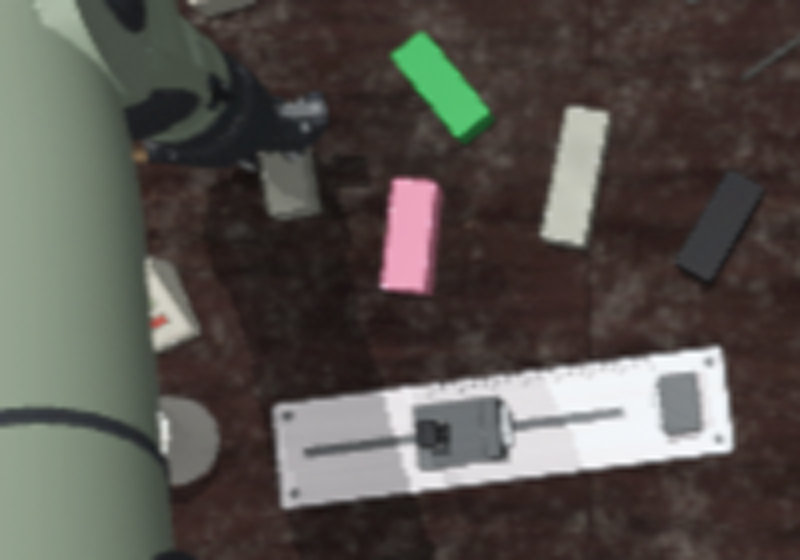

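```bash
python3 - <<'E'
from h import *
s=cam("scene"); t=cam("top")
for z in (10,30,55): print(z,proj(s,[653.4,299.8,z]),proj(t,[653.4,299.8,z]))
crop(s,"s3",150,220,270,320,5)
E
```

```text
10 [[199.06957276 282.97043004]] [[182.16095605 189.91924641]]
30 [[198.32710589 280.56188719]] [[180.29680306 188.70762279]]
55 [[197.37831976 277.48405008]] [[177.87746517 187.13515157]]
```

View pics/s3.png

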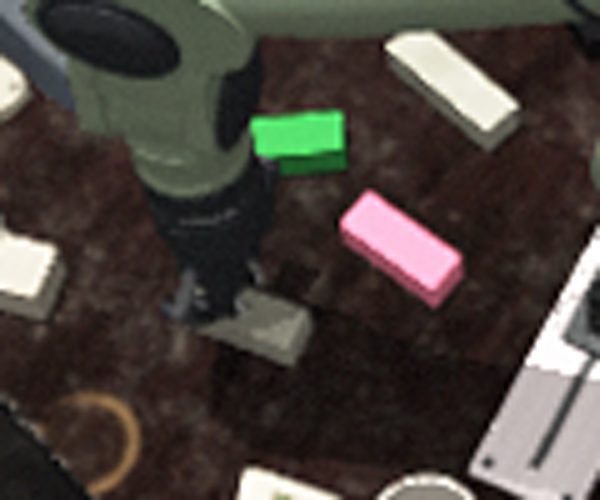

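apply_moves --deltas '[[[6.5,0,0,0,0],[6.5,0,0,0,0],[6.5,0,0,0,0],[6.5,0,0.5,-0.1,0],[6.5,0,0.9,-0.1,0],[6.5,0,1.3,-0.1,0],[6.5,0,1.6,-0.1,0]]]'

```text
t: 4.78
eef_pos: [654.2, 299.9, -5.9]
tcp_rot: [0.45, -0.45, -0.546, 0.546]
wrist_force: [0.2, 0.3, 0.3]
gripper_width: 64.9
```

```bash
python3 - <<'E'
from h import *
go(652,300.5,10,101)
c=cam("wrist"); crop(c,"w4",180,150,400,400,2.4)
E
```

```text
delta cm [ 0.1  -1.59  0.2 ] turn 0.0 | cur [654.2 299.9  -5.9] th 101.0 j6 0.14 w 64.9 t 4.8
```

View pics/w4.png

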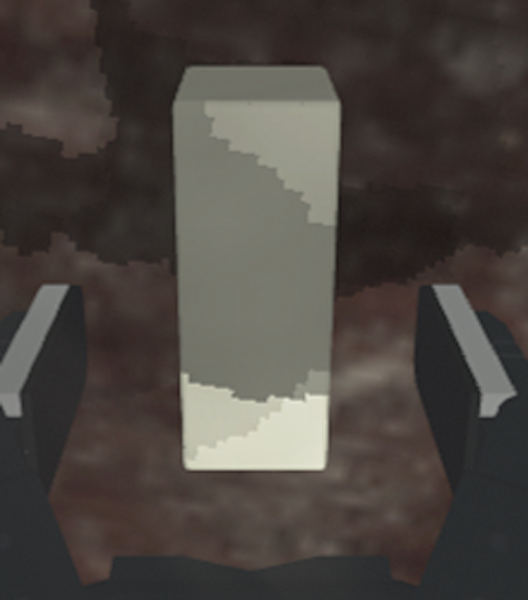

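apply_moves --deltas '[[[6.5,0.1,0.8,0.2,0],[6.5,0.1,1.6,0.2,0],[6.5,0.1,2.2,0.2,0],[6.5,0.1,2.6,0.2,0],[6.5,0.1,2.6,0.2,0]]]'

```text
t: 5.45
eef_pos: [651.9, 300.5, -31.9]
tcp_rot: [0.45, -0.45, -0.545, 0.546]
wrist_force: [0.5, 0.4, -0.2]
gripper_width: 65.0
```

apply_moves --deltas '[[[2.5,0,0,0,0],[2.5,0,0,0,0],[2.5,0,0,0,0],[2.5,0,0,0,0],[2.5,0,0,0,0],[2.5,0,0,0,0]]]'

```text
t: 6.2
eef_pos: [652.7, 300.8, -30.8]
tcp_rot: [-0.45, 0.45, 0.546, -0.545]
wrist_force: [-0.2, 0.0, 5.3]
gripper_width: 30.9
```

```bash
python3 - <<'E'
from h import *
go(652,300.5,-32,101)
c=cam("wrist"); crop(c,"w5",180,150,400,400,2.4)
E
```

```text
delta cm [-0.01  0.12  0.08] turn 0.0 | cur [652.7 300.8 -30.8] th 101.0 j6 0.14 w 30.9 t 6.2
```

View pics/w5.png

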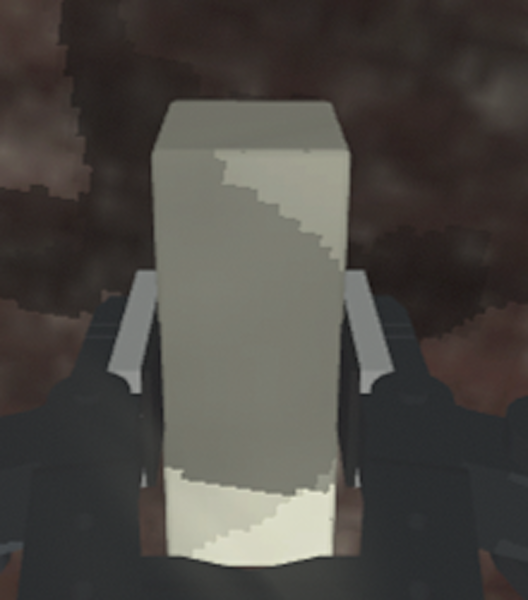

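```bash
python3 - <<'E'
from h import *
go(450,56.6,110,7)
E
```

```text
delta cm [-20.09 -14.11  24.55] turn -1.501 | cur [652.7 300.8 -30.8] th 101.0 j6 0.14 w 30.9 t 6.2
```

apply_moves --deltas '[[[2.5,0,-4,0,0],[2.5,0,-9,0,0],[2.5,-2,-14.1,3,-0.18],[2.5,-6,-14.1,8,-0.36],[2.5,-10,-14.1,12,-0.54],[2.5,-14,-14.1,17,-0.72],[2.5,-18,-14.1,22,-0.9],[2.5,-20.1,-14.1,24.6,-1.08],[2.5,-20.1,-14.1,24.6,-1.26],[2.5,-20.1,-14.1,24.6,-1.44],[2.5,-20.1,-14.1,24.6,-1.5],[2.5,-20.1,-14.1,24.6,-1.5]]]'

```text
t: 7.75
eef_pos: [448.3, 56.3, 109.0]
tcp_rot: [0.042, -0.043, 0.706, -0.706]
wrist_force: [-0.7, 0.1, -1.1]
gripper_width: 30.6
```

```bash
python3 - <<'E'
from h import *
go(450,56.6,110,7)
c=cam("wrist"); cv2.imwrite("pics/w6.png",c[0])
E
```

```text
delta cm [-0.18 -0.1  -0.01] turn -0.002 | cur [448.3  56.3 109. ] th -173.1 j6 -1.73 w 30.6 t 7.8
```

View pics/w6.png

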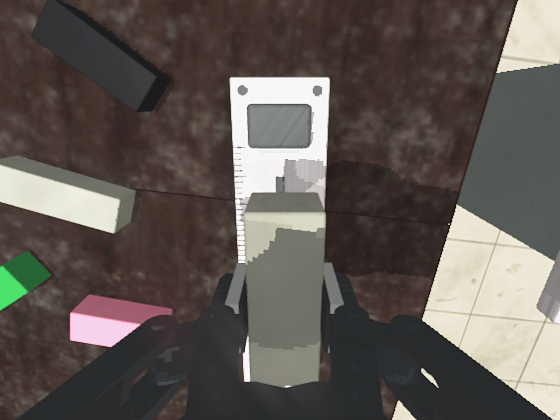

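```bash
python3 - <<'E'
from h import *
c=cam("wrist"); crop(c,"w6c",220,60,340,280,2.7)
P=ray(c,[[231,78],[329,77],[239,238],[329,150]],10)[:,:2]; print(P.round(1), np.linalg.norm(P[0]-P[1]))
for a,b in((0,2),(1,3)): e=P[b]-P[a]; print(np.degrees(np.arctan2(e[1],e[0])))
F=ray(c,[[248,104],[311,104],[310,148],[248,148]],60)[:,:2]; print(F.round(1))
# bar ends
b=ray(c,[[245,212],[325,211]],0)
E
```

```text
[[502.1 -39.5]
 [424.9 -49.6]
 [485.2  96.9]
 [415.6   7.1]] 77.84333120870258
97.04349707807587
99.37140310978475
[[481.9 -22.3]
 [440.1 -27.3]
 [436.5   1.6]
 [479.4   6.8]]
```

View pics/w6c.png

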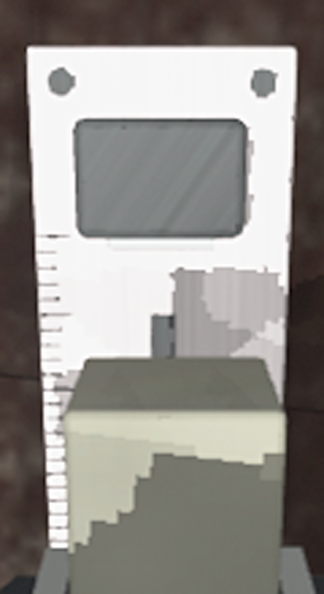

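```bash
python3 - <<'E'
from h import *
go(450.6,58.4,-17,7)
E
```

```text
delta cm [-0.24 12.61 -0.18] turn -0.002 | cur [448.6  56.3 109.1] th -173.1 j6 -1.73 w 30.9 t 7.8
```

apply_moves --deltas '[[[2.5,-0.24,4,-0.18,0],[2.5,-0.24,8,-0.18,0],[2.5,-0.24,11,-0.18,0],[2.5,-0.24,12.5,-0.18,0],[2.5,-0.24,12.5,-0.18,0],[2.5,-0.24,12.5,-0.18,0]]]'

```text
t: 8.6
eef_pos: [451.8, 58.4, -14.9]
tcp_rot: [-0.043, 0.043, -0.706, 0.706]
wrist_force: [0.3, 0.3, -1.5]
gripper_width: 31.2
```

```bash
python3 - <<'E'
from h import *
go(450.6,58.4,-20.6,7)
c=cam("wrist"); crop(c,"w7",140,0,420,400,1.5)
c=cam("top"); crop(c,"t7",140,180,320,290,4)
E
```

```text
delta cm [ 0.12  0.57 -0.01] turn -0.001 | cur [451.8  58.4 -14.9] th -173.1 j6 -1.73 w 31.2 t 8.6
```

View pics/w7.png

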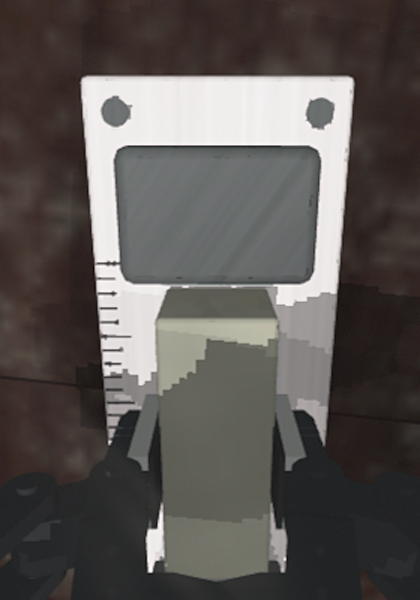

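View pics/t7.png

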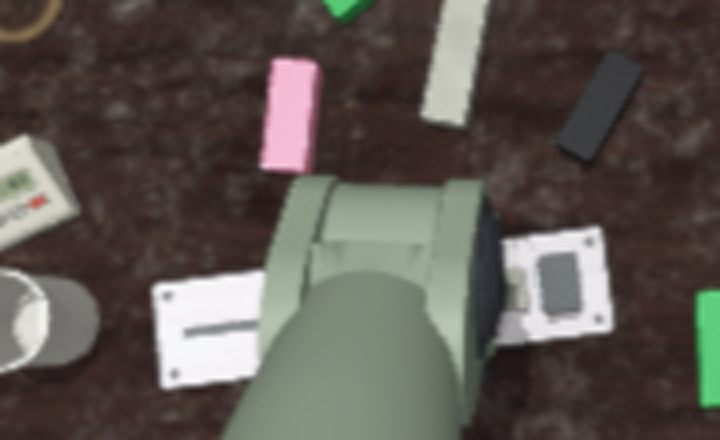

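apply_moves --deltas '[[[2.5,0,0.3,0,0],[2.5,0,0.55,0,0],[2.5,0,0.55,0,0]]]'

```text
t: 9.07
eef_pos: [451.5, 58.4, -20.9]
tcp_rot: [0.043, -0.043, 0.706, -0.706]
wrist_force: [0.8, 0.1, -0.9]
gripper_width: 30.5
```

apply_moves --deltas '[[[4.5,0,0,0,0],[6,0,0,0,0],[6,0,0,0,0],[6,0,-4,0,0],[6,0,-9,0,0],[6,0,-12,0,0],[6,0,-12,0,0]]]'

```text
t: 9.95
eef_pos: [453.5, 58.3, 101.4]
tcp_rot: [-0.045, 0.041, -0.706, 0.706]
wrist_force: [0.3, 0.7, -0.9]
gripper_width: 60.3
```

```bash
python3 - <<'E'
from h import *
go(450.6,58.4,100,7)
c=cam("wrist"); cv2.imwrite("pics/w8.png",c[0])
E
```

```text
delta cm [ 0.29  0.13 -0.04] turn -0.001 | cur [453.5  58.3 101.4] th -173.0 j6 -1.73 w 60.3 t 9.9
```

View pics/w8.png

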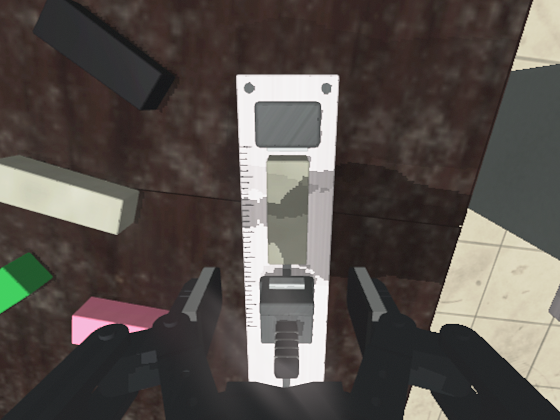

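```bash
python3 - <<'E'
from h import *
c=cam("wrist"); crop(c,"w8c",230,250,350,400,4)
z0=np.array([456.6,9.3]);ux=np.array([-.1215,.9926]);uy=np.array([-.9926,-.1215])
def loc(uv,z):
    p=ray(c,uv,z)[:,:2]-z0; return np.c_[p@ux,p@uy].round(1)
print("bar",loc([[267,163],[308,163],[308,265],[267,265]],42))
print("carr",loc([[260,302],[313,302],[313,342],[260,342]],23))
print("thumb guess",loc([[275,378],[299,378]],78))
E
```

```text
bar [[  8.3 -14. ]
 [  8.3  16.1]
 [ 91.6  18. ]
 [ 91.6 -15.4]]
carr [[139.1 -23.6]
 [139.1  24.9]
 [183.5  26.1]
 [183.6 -24.6]]
thumb guess [[172.   -8.6]
 [171.9  10.3]]
```

View pics/w8c.png

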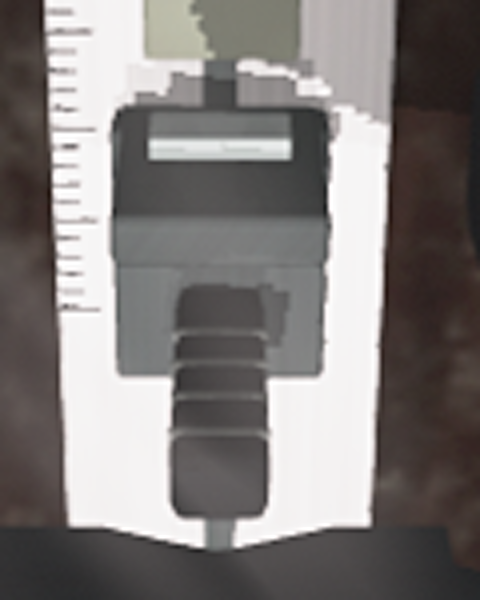

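```bash
python3 - <<'E'
from h import *
go(435.9,172.5,6,7)
E
```

```text
delta cm [  0.13   9.28 -11.51] turn -0.001 | cur [451.1  58.4  98.8] th -173.0 j6 -1.73 w 59.8 t 10.1
```

apply_moves --deltas '[[[6,0.1,0,-5,0],[6,0.1,0,-9,0],[6,0.13,0,-11.5,0],[6,0.13,0,-11.5,0],[6,0.13,3,-11.5,0],[6,0.13,6,-11.5,0],[6,0.13,9.3,-11.5,0],[6,0.13,9.3,-11.5,0],[6,0.13,9.3,-11.5,0]]]'

```text
t: 11.18
eef_pos: [436.2, 171.8, 6.4]
tcp_rot: [-0.042, 0.043, -0.706, 0.706]
wrist_force: [0.3, -0.2, 0.8]
gripper_width: 59.7
```

```bash
python3 - <<'E'
from h import *
go(435.9,172.5,6,7)
c=cam("wrist"); cv2.imwrite("pics/w9.png",c[0])
E
```

```text
delta cm [ 0.03  0.04 -0.07] turn -0.002 | cur [436.2 171.8   6.4] th -173.1 j6 -1.47 w 59.7 t 11.2
```

View pics/w9.png

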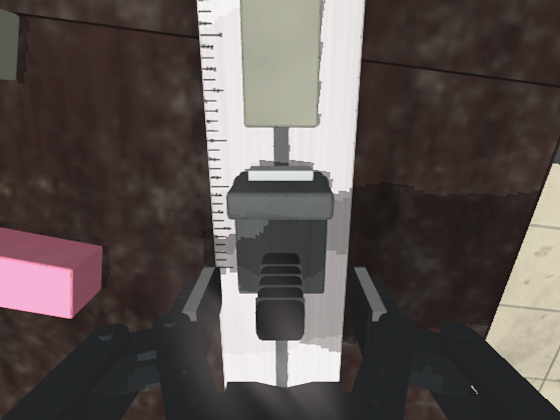

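apply_moves --deltas '[[[4,-0.15,0,0,0],[1.2,-0.15,0,0,0],[1.2,-0.15,0,0,0],[1.2,-0.15,0,0,0],[1.2,-0.15,0,0,0],[1.2,-0.15,0,0,0]]]'

```text
t: 11.98
eef_pos: [438.0, 172.7, 7.0]
tcp_rot: [0.043, -0.043, 0.706, -0.706]
wrist_force: [-1.6, 0.0, 6.1]
gripper_width: 19.3
```

apply_moves --deltas '[[[1.2,0,0,0.5,0],[1.2,0,0,1.0,0],[1.2,0,0,1.4,0],[1.2,0,0,1.4,0]]]'

```text
t: 12.48
eef_pos: [439.7, 159.2, 7.0]
tcp_rot: [0.043, -0.043, 0.706, -0.705]
wrist_force: [-2.0, 1.0, 6.7]
gripper_width: 18.9
```

```bash
python3 - <<'E'
from h import *
s=state(); print(s["wrist_force"],s["eef_pos"])
c=cam("wrist"); cv2.imwrite("pics/w10.png",c[0])
E
```

```text
[-2.00567103  0.97700449  6.67352398] [439.66068952 159.16562442   6.99572785]
```

View pics/w10.png

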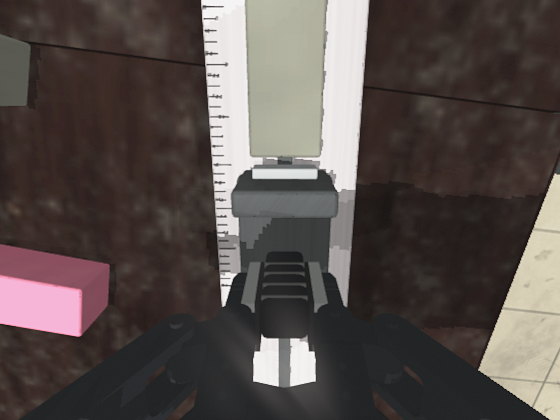

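apply_moves --deltas '[[[1.2,0,0,0.2,0],[1.2,0,0,0.4,0],[1.2,0,0,0.6,0],[1.2,0,0,0.7,0]]]'

```text
t: 13.02
eef_pos: [440.4, 153.0, 7.0]
tcp_rot: [0.043, -0.043, 0.707, -0.705]
wrist_force: [-2.1, 4.3, 6.1]
gripper_width: 19.1
```

apply_moves --deltas '[[[1.2,0,0,0.1,0]]]'

```text
t: 13.15
eef_pos: [440.5, 152.1, 7.0]
tcp_rot: [0.044, -0.043, 0.707, -0.705]
wrist_force: [-1.6, 4.5, 5.5]
gripper_width: 19.3
```

```bash
python3 - <<'E'
from h import *
s=state(); print(s["wrist_force"],s["eef_pos"])
c=cam("wrist"); crop(c,"w11",180,0,400,360,1.6)
E
```

```text
[-1.56237027  4.53294929  5.53105048] [440.50268829 152.11381639   7.00056734]
```

View pics/w11.png

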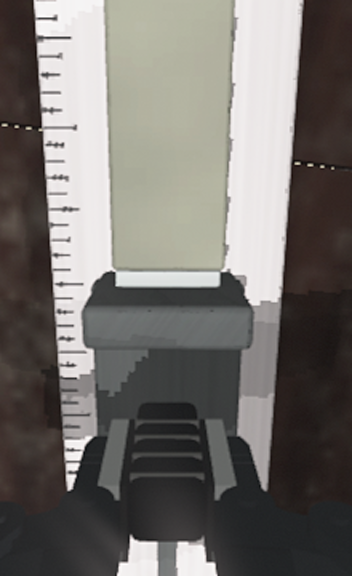

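apply_moves --deltas '[[[1.2,0,0,0.1,0]]]'

```text
t: 13.32
eef_pos: [440.6, 151.1, 7.0]
tcp_rot: [0.044, -0.043, 0.707, -0.705]
wrist_force: [-2.1, 4.1, 6.2]
gripper_width: 19.2
```

apply_moves --deltas '[[[1.2,0,0,0.1,0]]]'

```text
t: 13.45
eef_pos: [440.8, 150.2, 7.0]
tcp_rot: [0.044, -0.043, 0.707, -0.705]
wrist_force: [-2.3, 4.4, 4.9]
gripper_width: 19.1
```

apply_moves --deltas '[[[1.2,0,0,0.1,0]]]'

```text
t: 13.58
eef_pos: [440.9, 149.2, 7.0]
tcp_rot: [0.044, -0.043, 0.707, -0.705]
wrist_force: [-1.6, 4.6, 5.7]
gripper_width: 19.0
```

apply_moves --deltas '[[[1.2,0,0,0.1,0]]]'

```text
t: 13.7
eef_pos: [441.0, 148.2, 7.0]
tcp_rot: [0.044, -0.043, 0.707, -0.705]
wrist_force: [-2.7, 4.7, 6.0]
gripper_width: 19.1
```

apply_moves --deltas '[[[1.2,0,0,0.08,0]]]'

```text
t: 13.82
eef_pos: [441.0, 147.6, 7.0]
tcp_rot: [0.044, -0.043, 0.707, -0.705]
wrist_force: [-1.4, 5.8, 4.7]
gripper_width: 19.1
```

apply_moves --deltas '[[[1.2,0,0,0.08,0]]]'

```text
t: 13.95
eef_pos: [441.1, 147.5, 7.0]
tcp_rot: [0.044, -0.043, 0.708, -0.704]
wrist_force: [-2.4, 8.4, 6.1]
gripper_width: 19.0
```

apply_moves --deltas '[[[1.2,0,0,-0.1,0],[3.5,0,0,-0.1,0],[3.5,0,0,-0.1,0],[3.5,0,0,-0.1,0]]]'

```text
t: 14.45
eef_pos: [440.8, 146.0, 6.1]
tcp_rot: [-0.043, 0.043, -0.706, 0.706]
wrist_force: [-0.3, -0.7, 0.7]
gripper_width: 34.8
```

```bash
python3 - <<'E'
from h import *
s=state(); print(s["wrist_force"],s["eef_pos"])
c=cam("wrist"); crop(c,"w12",180,0,400,360,1.6)
E
```

```text
[-0.27044422 -0.73395079  0.74365943] [440.81297691 146.00746744   6.05751488]
```

View pics/w12.png

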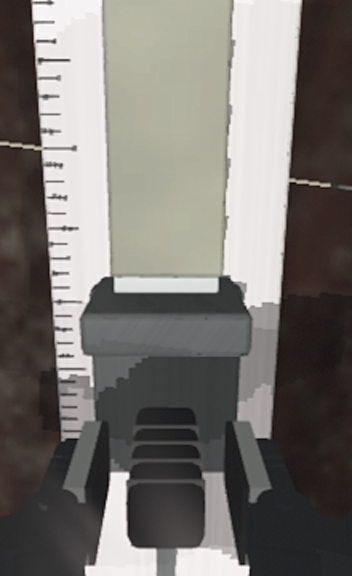

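apply_moves --deltas '[[[5,0,0,0,0],[5,0,-4,0,0],[5,0,-9,0,0],[5,0,-10,5,0],[5,0,-10,7,0],[5,0,-10,7,0],[5,0,-10,7,0],[5,0,-10,7,0],[5,0,-10,7,0],[5,0,-10,7,0]]]'

```text
t: 15.75
eef_pos: [449.1, 77.0, 106.0]
tcp_rot: [0.043, -0.043, 0.706, -0.706]
wrist_force: [-1.1, 0.8, -0.6]
gripper_width: 50.2
```

```bash
python3 - <<'E'
from h import *
s=state(); print(s["wrist_force"],s["eef_pos"])
c=cam("wrist"); crop(c,"w13",200,60,370,400,2.35)
crop(c,"w13b",255,100,325,290,3)
E
```

```text
[-1.06704828  0.75935852 -0.55452151] [449.14983102  77.0292837  105.97144382]
```

View pics/w13.png

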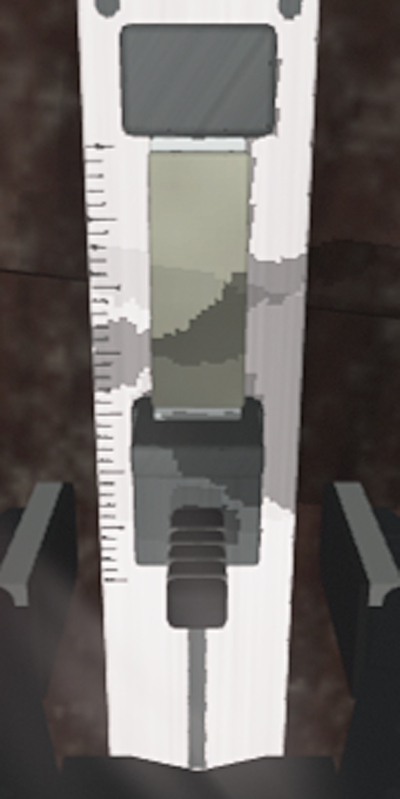

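```bash
python3 - <<'E'
from h import *
go(440.2,147.5,6,7)
E
```

```text
delta cm [ 0.03 10.   -7.11] turn -0.0 | cur [449.2  77.  106. ] th -173.0 j6 -1.69 w 50.0 t 15.8
```

apply_moves --deltas '[[[5,0,0,-4,0],[5,0,0,-7.1,0],[5,0,4,-7.1,0],[5,0,8,-7.1,0],[5,0,10,-7.1,0],[5,0,10,-7.1,0],[1.2,0,10,-7.1,0],[1.2,0,10,-7.1,0],[1.2,0,10,-7.1,0],[1.2,0,10,-7.1,0]]]'

```text
t: 17.05
eef_pos: [441.1, 147.3, 7.3]
tcp_rot: [0.043, -0.042, 0.706, -0.706]
wrist_force: [-1.4, 0.7, 5.4]
gripper_width: 19.3
```

apply_moves --deltas '[[[1.2,0,0,-0.5,0],[1.2,0,0,-1.2,0],[1.2,0,0,-2,0],[1.2,0,0,-2.8,0],[1.2,0,0,-3.6,0],[1.2,0,0,-4,0],[1.2,0,0,-4,0],[4.5,0,0,-4,0],[5,0,0,-4,0],[5,0,-5,-4,0],[5,0,-10,-4,0],[5,0,-10,-4,0]]]'

```text
t: 18.55
eef_pos: [439.4, 187.7, 109.9]
tcp_rot: [0.046, -0.04, 0.706, -0.705]
wrist_force: [0.5, 0.7, -0.1]
gripper_width: 49.9
```

```bash
python3 - <<'E'
from h import *
go(451,52,106,7)
E
```

```text
delta cm [ 0.49  0.37 13.61] turn -0.001 | cur [439.4 187.7 109.9] th -173.0 j6 -1.44 w 49.9 t 18.6
```

apply_moves --deltas '[[[6,0.2,0.2,5,0],[6,0.4,0.4,10,0],[6,0.4,0.4,13.6,0],[6,0.4,0.4,13.6,0],[6,0.4,0.4,13.6,0],[6,0.4,0.4,13.6,0]]]'

```text
t: 19.3
eef_pos: [447.9, 52.2, 101.8]
tcp_rot: [0.043, -0.044, 0.706, -0.706]
wrist_force: [-0.7, -0.5, -0.1]
gripper_width: 60.0
```

```bash
python3 - <<'E'
from h import *
go(450.7,51.5,106,7)
c=cam("wrist"); cv2.imwrite("pics/w14.png",c[0])
z0=np.array([456.6,9.3]);ux=np.array([-.1215,.9926]);uy=np.array([-.9926,-.1215])
m=greymask(c[0])
E
```

```text
delta cm [-0.26 -0.42  0.1 ] turn 0.001 | cur [447.9  52.2 101.8] th -173.0 j6 -1.74 w 60.0 t 19.3
```

View pics/w14.png

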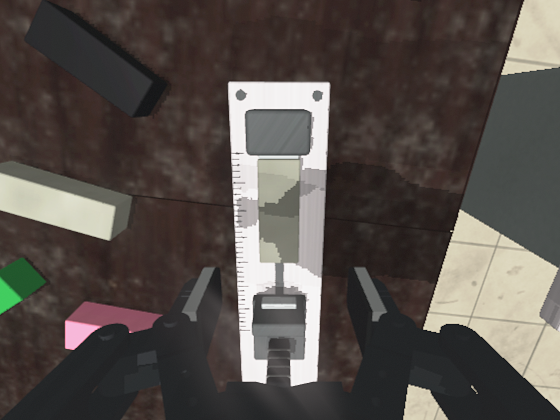

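apply_moves --deltas '[[[6,-0.28,4,0.1,0],[6,-0.28,8,0.1,0],[6,-0.28,11,0.1,0],[6,-0.28,12.3,0.1,0],[6,-0.28,12.3,0.1,0],[6,-0.28,12.3,0.1,0],[2.4,-0.28,12.3,0.1,0],[2.4,-0.28,12.3,0.1,0],[2.4,-0.28,12.3,0.1,0],[2.4,-0.28,12.3,0.1,0],[2.4,-0.28,12.3,0.1,0]]]'

```text
t: 20.72
eef_pos: [452.2, 50.7, -19.8]
tcp_rot: [-0.044, 0.042, -0.706, 0.706]
wrist_force: [-0.4, 0.7, 6.4]
gripper_width: 31.2
```

```bash
python3 - <<'E'
from h import *
go(490,-207,110,86.4)
E
```

```text
delta cm [ -0.66 -12.97  26.04] turn -1.387 | cur [452.2  50.7 -19.8] th -173.0 j6 -1.74 w 31.2 t 20.7
```

apply_moves --deltas '[[[2.4,0,-4,0,0],[2.4,0,-8,0,0],[2.4,0,-13,0,0],[2.4,0,-13,4,0.18],[2.4,0,-13,9,0.36],[2.4,0,-13,14,0.54],[2.4,0,-13,19,0.72],[2.4,0,-13,23,0.9],[2.4,-0.66,-13,26,1.08],[2.4,-0.66,-13,26,1.26],[2.4,-0.66,-13,26,1.44],[2.4,-0.66,-13,26,1.62]]]'

```text
t: 22.22
eef_pos: [488.9, -206.6, 109.1]
tcp_rot: [0.483, -0.483, -0.516, 0.516]
wrist_force: [0.2, 0.6, -1.8]
gripper_width: 30.6
```

apply_moves --deltas '[[[2.4,0,0,0,0.135],[2.4,0,0,0,0.135],[2.4,0,0,0,0.135]]]'

```text
t: 22.6
eef_pos: [489.1, -206.5, 109.1]
tcp_rot: [0.515, -0.515, -0.485, 0.485]
wrist_force: [-0.5, 0.0, -2.1]
gripper_width: 30.9
```

```bash
python3 - <<'E'
from h import *
go(490,-207,110,86.4)
c=cam("wrist"); cv2.imwrite("pics/w15.png",c[0])
c=cam("top"); cv2.imwrite("pics/t15.png",c[0])
E
```

```text
delta cm [-0.04 -0.09 -0.09] turn 0.002 | cur [ 489.1 -206.5  109.1] th 86.5 j6 -0.48 w 30.9 t 22.6
```

View pics/w15.png

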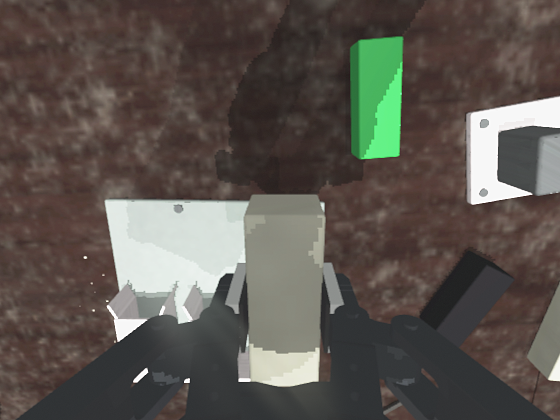

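View pics/t15.png

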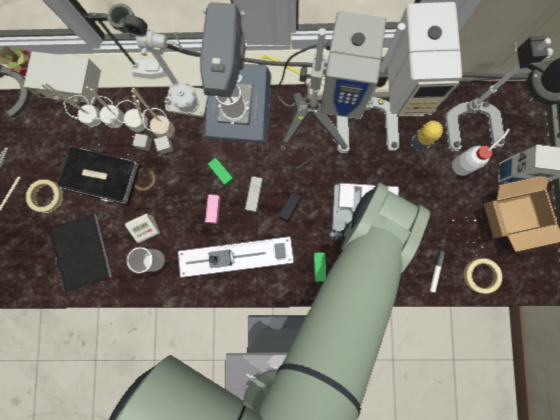

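```bash
python3 - <<'E'
from h import *
c=cam("wrist")
P=ray(c,[[107,200],[324,202],[245,201.5],[118,285]],6)[:,:2]; print(P.round(1), np.linalg.norm(P[0]-P[1]))
e=P[1]-P[0]; print(np.degrees(np.arctan2(e[1],e[0]))-90)
e=P[2]-P[0]; print(np.degrees(np.arctan2(e[1],e[0]))-90)
e=P[3]-P[0]; print(np.degrees(np.arctan2(e[1],e[0])))
crop(c,"w15c",90,170,350,330,3)
E
```

```text
[[ 480.5 -367.1]
 [ 494.5 -171.3]
 [ 489.6 -242.7]
 [ 567.5 -376.6]] 196.37815986276505
-4.100468451807075
-4.199360310916546
-6.188053712164461
```

View pics/w15c.png

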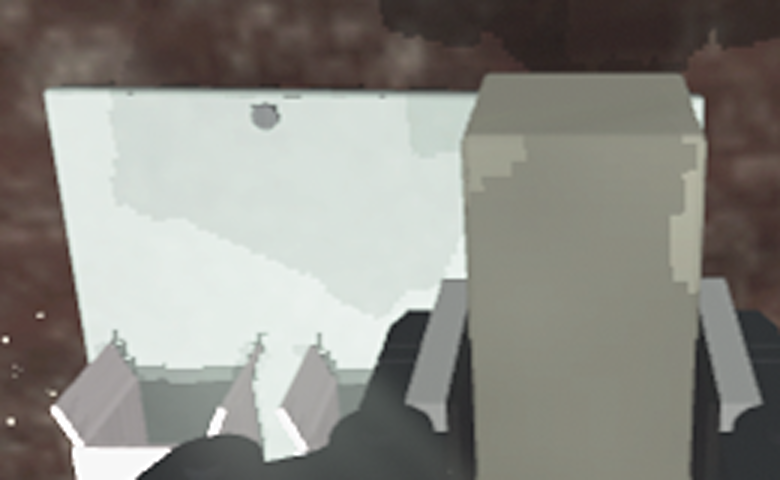

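```bash
python3 - <<'E'
from h import *
c=cam("wrist")
P=ray(c,[[128.3,282],[176.7,283.3],[196,283.3]],6)[:,:2]
a=np.radians(-3.9); ux=np.array([np.cos(a),np.sin(a)]); uy=np.array([-ux[1],ux[0]])
m=np.array([584.8,-277.3])
print(P.round(1), ((P-m)@ux).round(1), ((P-m)@uy).round(1))
E
```

```text
[[ 564.7 -365.7]
 [ 569.1 -318.4]
 [ 570.3 -299.4]] [-14.  -12.8 -13. ] [-89.6 -42.  -23. ]
```

```bash
python3 - <<'E'
from h import *
go(527.4,-206.8,-22,86.1)
E
```

```text
delta cm [ 0.22 13.11 -3.81] turn 0.006 | cur [ 489.3 -206.6  109.1] th 86.4 j6 -0.48 w 30.9 t 22.8
```

apply_moves --deltas '[[[2.4,0.1,0,-3.8,0.006],[2.4,0.2,4,-3.8,0.006],[2.4,0.2,8,-3.8,0.006],[2.4,0.2,11,-3.8,0.006],[2.4,0.2,12.3,-3.8,0.006],[2.4,0.2,13.1,-3.8,0.006],[2.4,0.2,13.1,-3.8,0.006],[2.4,0.2,13.1,-3.8,0.006]]]'

```text
t: 23.8
eef_pos: [528.2, -207.5, -20.8]
tcp_rot: [-0.516, 0.518, 0.483, -0.482]
wrist_force: [-0.7, -0.7, -1.5]
gripper_width: 30.9
```

```bash
python3 - <<'E'
from h import *
go(527.4,-206.8,-22,86.1)
c=cam("wrist"); cv2.imwrite("pics/w16.png",c[0])
c=cam("scene"); crop(c,"s16",250,130,350,230,5)
E
```

```text
delta cm [0.06 0.12 0.09] turn -0.001 | cur [ 528.2 -207.5  -20.8] th 86.1 j6 -0.44 w 30.9 t 23.8
```

View pics/w16.png

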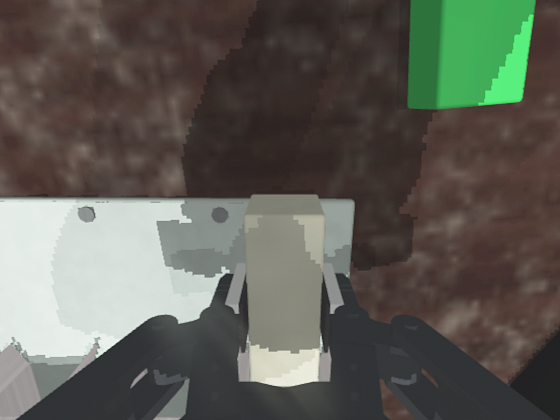

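View pics/s16.png

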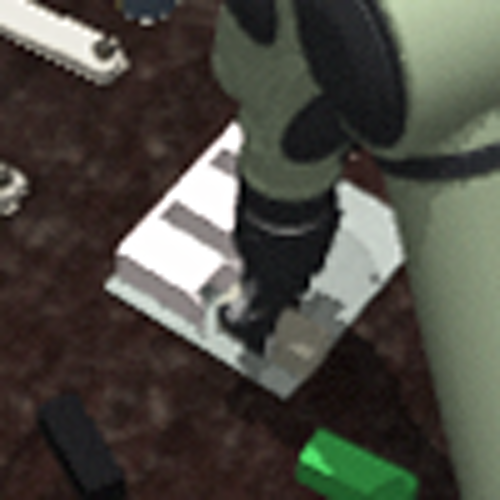

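```bash
python3 - <<'E'
from h import *
c=cam("wrist"); s=state()
P=ray(c,[[355,199],[0,200]],6)[:,:2]
a=np.radians(-3.9); ux=np.array([np.cos(a),np.sin(a)]); uy=np.array([-ux[1],ux[0]])
m=np.array([584.8,-277.3])
print(P.round(1), ((P-m)@ux).round(1), ((P-m)@uy).round(1)); e=P[0]-P[1]; print(np.degrees(np.arctan2(e[1],e[0]))-90)
B=ray(c,[[247,215],[324,214]],38)[:,:2]; print("bar rear",((B-m)@ux).round(1), ((B-m)@uy).round(1)); print("tcp",((s["eef_pos"][:2]-m)@uy))
E
```

```text
[[ 493.5 -170.9]
 [ 482.  -345.2]] [-98.3 -97.9] [100.  -74.7]
-3.7782352316213803
bar rear [-100.9 -101.3] [50.4 80.9]
tcp 65.95950421754561
```

apply_moves --deltas '[[[2.4,0,0,-0.5,0],[2.4,0,0,-1.0,0],[2.4,0,0,-1.5,0],[2.4,0,0,-1.8,0]]]'

```text
t: 24.45
eef_pos: [545.8, -208.2, -22.0]
tcp_rot: [-0.517, 0.517, 0.483, -0.483]
wrist_force: [0.1, -1.0, -2.0]
gripper_width: 30.8
```

apply_moves --deltas '[[[2.4,0,0,-0.5,0],[2.4,0,0,-1.0,0],[2.4,0,0,-1.3,0],[2.4,0,0,-1.3,0]]]'

```text
t: 24.95
eef_pos: [558.5, -209.1, -21.9]
tcp_rot: [-0.517, 0.517, 0.483, -0.483]
wrist_force: [0.2, -0.1, -2.1]
gripper_width: 30.9
```

apply_moves --deltas '[[[2.4,0,0.15,0,0],[4.5,0,0.15,0,0],[4.5,0,0.15,0,0],[4.5,0,0.15,0,0],[4.5,0,-5,0,0],[2,0,-8,2,0],[0,0,-8,5.4,0],[0,0,-8,5.4,0],[0,0,-8,5.4,0]]]'

```text
t: 26.08
eef_pos: [505.1, -205.7, 58.4]
tcp_rot: [-0.517, 0.517, 0.483, -0.482]
wrist_force: [0.5, 0.8, 0.5]
gripper_width: -0.2
```

```bash
python3 - <<'E'
from h import *
c=cam("wrist"); cv2.imwrite("pics/w17.png",c[0])
a=np.radians(-3.9); ux=np.array([np.cos(a),np.sin(a)]); uy=np.array([-ux[1],ux[0]])
m=np.array([584.8,-277.3]); s=state(); d=s["eef_pos"][:2]-m; print("tcp rack",d@ux,d@uy,s["eef_pos"],s["gripper_width"])
t=m-91*ux+66*uy; go(t[0],t[1],-30,86.1)
E
```

```text
tcp rack -84.13551766495624 65.97074586447125 [ 505.34633619 -205.7595223    58.201576  ] 0.020232334426857918
delta cm [0.01 8.82 0.7 ] turn -0.001 | cur [ 505.3 -205.8   58.2] th 86.1 j6 -0.45 w 0.0 t 26.1
```

View pics/w17.png

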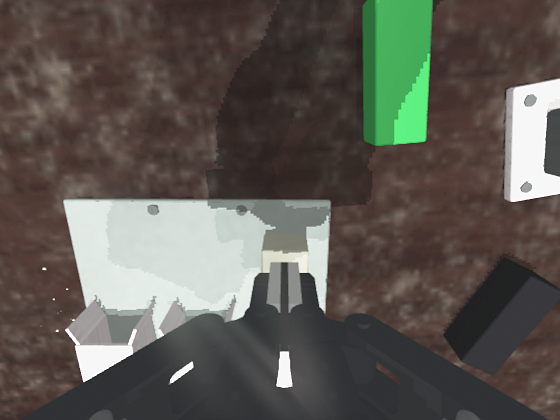

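```bash
python3 - <<'E'
from h import *
c=cam("wrist")
a=np.radians(-3.9); ux=np.array([np.cos(a),np.sin(a)]); uy=np.array([-ux[1],ux[0]])
m=np.array([584.8,-277.3])
for uv,z in (([[263,250],[308,250]],38),([[265,232],[307,232]],6)):
    P=ray(c,uv,z)[:,:2]-m; print(P@ux,P@uy)
E
```

```text
[-71.74184015 -71.71170971] [50.94539968 81.35791548]
[-72.03154802 -72.00013084] [50.55759323 82.81619844]
```

apply_moves --deltas '[[[0,0,0,1,0],[0,0,3,1,0],[0,0,6,1,0],[0,0,8.2,1,0],[0,0,8.8,1,0],[0,0,8.8,1,0]]]'

```text
t: 26.92
eef_pos: [494.2, -204.6, -30.0]
tcp_rot: [0.517, -0.517, -0.482, 0.483]
wrist_force: [0.5, -0.2, 0.4]
gripper_width: 0.1
```

apply_moves --deltas '[[[0,0,0,-0.5,0],[0,0,0,-1.0,0],[0,0,0,-1.5,0],[0,0,0,-2,0],[0,0,0,-2.5,0],[0,0,0,-3,0]]]'

```text
t: 27.68
eef_pos: [524.5, -206.7, -30.0]
tcp_rot: [0.517, -0.517, -0.482, 0.483]
wrist_force: [-2.8, -0.2, 1.7]
gripper_width: -0.1
```

```bash
python3 - <<'E'
from h import *
c=cam("wrist"); crop(c,"w18",60,120,400,400,2)
a=np.radians(-3.9); ux=np.array([np.cos(a),np.sin(a)]); uy=np.array([-ux[1],ux[0]])
m=np.array([584.8,-277.3]); s=state(); d=s["eef_pos"][:2]-m; print("tcp rack",d@ux,d@uy,s["eef_pos"],s["wrist_force"])
E
```

```text
tcp rack -63.95791972287772 66.18842320641961 [ 525.49201383 -206.91473423  -29.86473979] [ 0.44080726  0.32276736 -0.16554362]
```

View pics/w18.png

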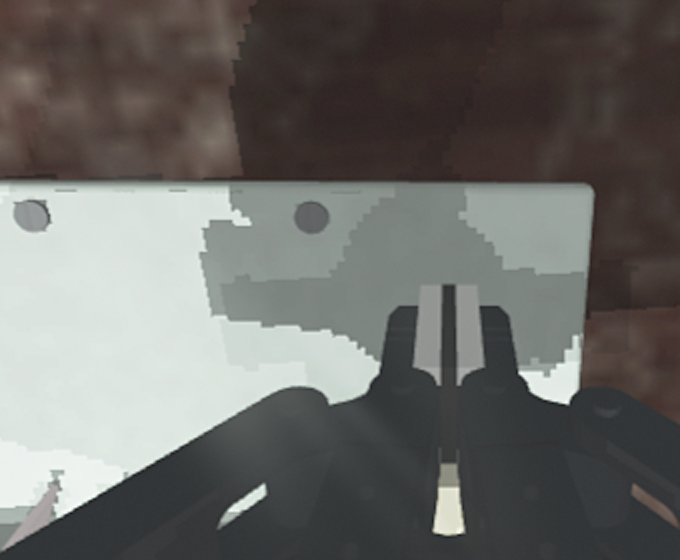

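apply_moves --deltas '[[[0,0,0,-0.5,0],[0,0,0,-1.0,0],[0,0,0,-1.5,0],[0,0,0,-2,0],[0,0,0,-2.5,0],[0,0,0,-2.8,0]]]'

```text
t: 28.48
eef_pos: [552.6, -208.8, -29.9]
tcp_rot: [-0.517, 0.517, 0.482, -0.483]
wrist_force: [-0.9, 0.1, 0.9]
gripper_width: -0.2
```

apply_moves --deltas '[[[0,0,0,-0.15,0],[0,0,0,-0.3,0]]]'

```text
t: 28.72
eef_pos: [555.0, -208.8, -29.9]
tcp_rot: [0.517, -0.517, -0.482, 0.483]
wrist_force: [-1.0, 0.7, 0.7]
gripper_width: 0.2
```

apply_moves --deltas '[[[0,0,0,-0.15,0],[0,0,0,-0.3,0]]]'

```text
t: 28.98
eef_pos: [558.2, -209.1, -29.9]
tcp_rot: [0.517, -0.517, -0.482, 0.483]
wrist_force: [-1.4, -0.4, 0.3]
gripper_width: 0.1
```

apply_moves --deltas '[[[0,0,0,-0.15,0],[0,0,0,-0.2,0]]]'

```text
t: 29.22
eef_pos: [560.1, -209.3, -29.9]
tcp_rot: [0.517, -0.517, -0.482, 0.483]
wrist_force: [-3.1, 0.2, 2.7]
gripper_width: -0.1
```

apply_moves --deltas '[[[0,0,0,-0.15,0],[0,0,0,-0.2,0]]]'

```text
t: 29.48
eef_pos: [559.9, -209.2, -30.0]
tcp_rot: [0.518, -0.516, -0.481, 0.483]
wrist_force: [-7.8, 0.1, 6.5]
gripper_width: -0.3
```

apply_moves --deltas '[[[0,0,0,-0.15,0],[0,0,0,-0.2,0]]]'

```text
t: 29.72
eef_pos: [559.8, -209.2, -30.2]
tcp_rot: [0.519, -0.515, -0.48, 0.484]
wrist_force: [-13.2, -0.0, 10.6]
gripper_width: -0.1
```

apply_moves --deltas '[[[0,0,0,1,0],[0,0,0,4,0],[0,0,-5,5,0],[3,0,-11,6,0],[6,0,-14,8,0],[6,0,-14,8,0],[6,0,-14,8,0]]]'

```text
t: 30.6
eef_pos: [484.8, -204.0, 109.6]
tcp_rot: [-0.517, 0.517, 0.483, -0.482]
wrist_force: [-0.5, -0.5, 0.2]
gripper_width: 60.1
```

```bash
python3 - <<'E'
from h import *
go(636.9,70.5,100,79)
c=cam("wrist"); cv2.imwrite("pics/w19.png",c[0])
c=cam("top"); cv2.imwrite("pics/t19.png",c[0])
for r in rects(c,32,roi=(110,150,330,300)): print("top",r)
E
```

```text
delta cm [ 28.44   0.98 -13.29] turn 0.123 | cur [ 484.8 -204.   109.6] th 86.1 j6 -0.47 w 60.1 t 30.6
top (array([140., 259.]), array([434.9, 418.4]), array([77. , 76.7]), -87.8)
top (array([142., 227.]), array([532. , 416.3]), array([84.6, 73.5]), -63.5)
top (array([253., 193.]), array([636.2,  71.6]), array([105.1,  34.3]), -11.1)
```

View pics/w19.png

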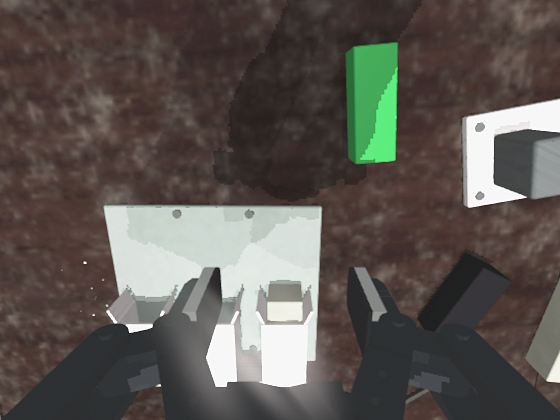

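View pics/t19.png

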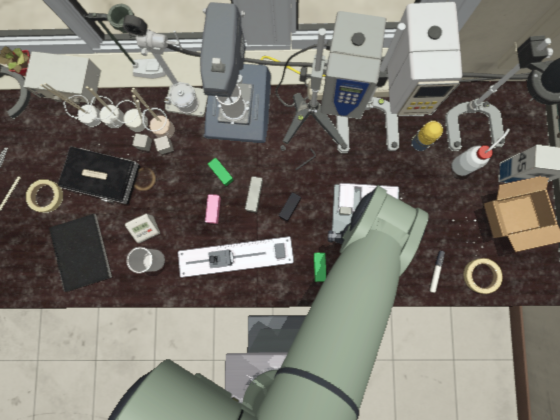

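apply_moves --deltas '[[[6.5,5,0,-2,0.03],[6.5,10,0,-5,0.06],[6.5,15,0,-8,0.123],[6.5,20,0.5,-11,0.123],[6.5,25,1,-13,0.123],[6.5,28.4,1,-13.3,0.123],[6.5,28.4,1,-13.3,0.123],[6.5,28.4,1,-13.3,0.123],[6.5,28.4,1,-13.3,0.123]]]'

```text
t: 31.82
eef_pos: [636.3, 69.0, 99.6]
tcp_rot: [0.546, -0.546, -0.449, 0.45]
wrist_force: [-0.0, 0.2, 0.3]
gripper_width: 65.0
```

```bash
python3 - <<'E'
from h import *
go(636.6,71,-31.5,79)
c=cam("wrist"); cv2.imwrite("pics/w20.png",c[0])
for r in rects(c,32,amin=1500,amax=60000): print(r)
E
```

```text
delta cm [ 0.21 13.11  0.  ] turn -0.001 | cur [636.3  69.   99.6] th 78.9 j6 0.19 w 65.0 t 31.8
(array([287., 206.]), array([637.2,  70.4]), array([105.1,  32.3]), -10.9)
(array([448., 117.]), array([591.7, 199.1]), array([84.3, 30.8]), -4.9)
(array([182.,  21.]), array([493.9,  33. ]), array([135.6,  34.2]), 87.8)
```

View pics/w20.png

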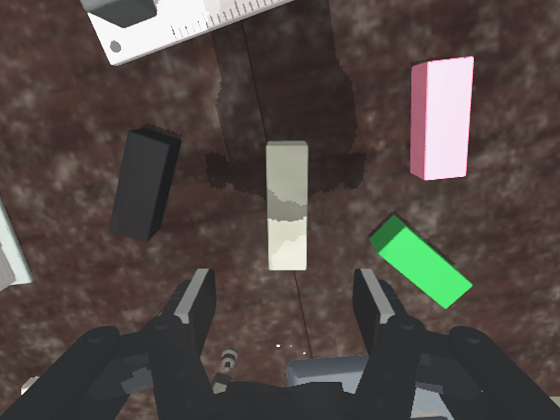

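apply_moves --deltas '[[[6.5,0.16,4,0,0],[6.5,0.16,8,0,0],[6.5,0.16,11.5,0,0],[6.5,0.16,13,0,0],[6.5,0.16,13,0,0],[2.4,0.16,13,0,0],[2.4,0.16,13,0,0],[2.4,0.16,13,0,0],[2.4,0.16,13,0,0],[2.4,0.16,13,0,0],[2.4,0.16,13,0,0]]]'

```text
t: 33.25
eef_pos: [638.6, 71.6, -27.9]
tcp_rot: [-0.545, 0.546, 0.451, -0.449]
wrist_force: [-0.6, 0.2, 6.1]
gripper_width: 31.0
```

```bash
python3 - <<'E'
from h import *
s=state(); z0=np.array([456.6,9.3]);ux=np.array([-.1215,.9926]); uy=np.array([-.9926,-.1215])
t=z0+ux*(52.5+9)+uy*0
go(t[0],t[1],110,7)
E
```

```text
delta cm [ -3.73 -13.86  18.53] turn 1.257 | cur [638.6  71.6 -27.9] th 79.0 j6 0.19 w 31.0 t 33.2
```

apply_moves --deltas '[[[2.4,0,-4,0,0],[2.4,0,-9,0,0],[2.4,-1,-13.8,3,0.18],[2.4,-2,-13.8,8,0.36],[2.4,-3,-13.8,12,0.54],[2.4,-3.7,-13.8,17,0.72],[2.4,-3.7,-13.8,18.5,0.9],[2.4,-3.7,-13.8,18.5,1.08],[2.4,-3.7,-13.8,18.5,1.257],[2.4,-3.7,-13.8,18.5,1.257],[2.4,-3.7,-13.8,18.5,1.257],[2.4,-3.7,-13.8,18.5,1.257]]]'

```text
t: 34.75
eef_pos: [448.2, 70.7, 108.1]
tcp_rot: [0.706, -0.706, -0.044, 0.044]
wrist_force: [0.1, 0.7, -1.9]
gripper_width: 30.7
```

```bash
python3 - <<'E'
from h import *
s=state(); z0=np.array([456.6,9.3]);ux=np.array([-.1215,.9926]); uy=np.array([-.9926,-.1215])
t=z0+ux*(52.5+9)
go(t[0],t[1],-12,7)
print(s["wrist_force"])
c=cam("wrist"); cv2.imwrite("pics/w21.png",c[0])
def loc(uv,z):
    p=ray(c,uv,z)[:,:2]-z0; return np.c_[p@ux,p@uy].round(1)
E
```

```text
delta cm [ 0.09 12.01 -0.05] turn 0.001 | cur [448.2  70.7 108.1] th 7.1 j6 1.44 w 30.7 t 34.8
[ 0.07945706  0.73661401 -1.92232374]
```

View pics/w21.png

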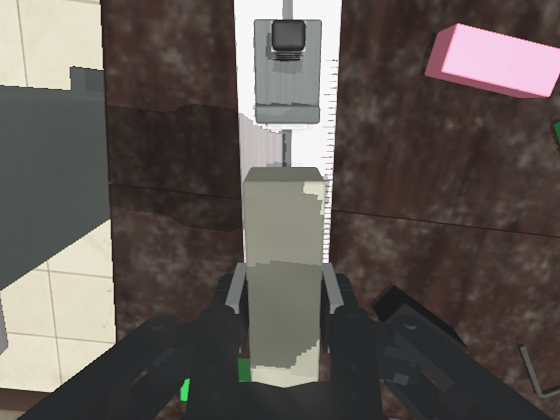

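```bash
python3 - <<'E'
from h import *
z0=np.array([456.6,9.3]);ux=np.array([-.1215,.9926]); uy=np.array([-.9926,-.1215])
c=cam("wrist")
def loc(uv,z):
    p=ray(c,uv,z)[:,:2]-z0; return np.c_[p@ux,p@uy].round(1)
print("carr rear",loc([[254,20],[321,20]],23)); print("jaw",loc([[255,106],[319,106],[319,124],[255,124]],61)); print("thumb",loc([[273,20],[304,20],[304,50],[273,50]],78))
print("bed edges", loc([[240,200],[331,200],[235,50],[340,50]],10))
print("tcp",(state()["eef_pos"][:2]-z0)@ux,(state()["eef_pos"][:2]-z0)@uy)
crop(c,"w21c",220,0,360,280,2.8)
E
```

```text
carr rear [[199.6  22.7]
 [199.6 -25.4]]
jaw [[141.1  20.4]
 [141.1 -22.1]
 [129.6 -22.5]
 [129.5  20.7]]
thumb [[187.8   7.4]
 [187.8 -10.2]
 [172.4 -10.5]
 [172.3   7.6]]
bed edges [[ 61.4  40.1]
 [ 61.5 -40.8]
 [181.9  39. ]
 [182.  -42.1]]
tcp 61.946098886359714 0.8282396677268739
```

View pics/w21c.png

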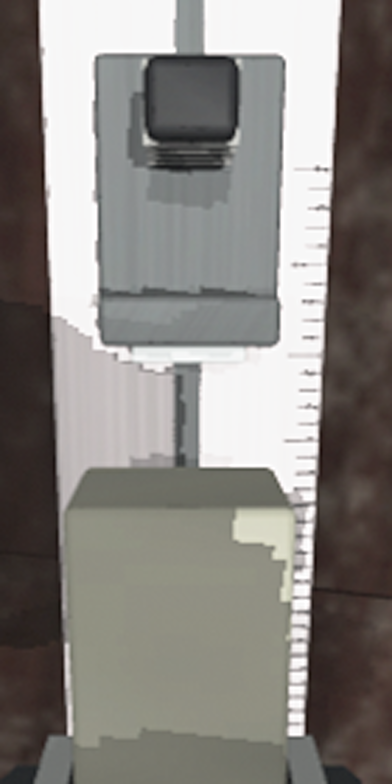

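apply_moves --deltas '[[[2.4,0.1,4,-0.2,0],[2.4,0.1,8,-0.2,0],[2.4,0.1,10.5,-0.2,0],[2.4,0.1,12,-0.2,0],[2.4,0.1,12,-0.2,0],[2.4,0.1,12,-0.2,0]]]'

```text
t: 35.6
eef_pos: [450.1, 68.8, -11.4]
tcp_rot: [-0.706, 0.706, 0.043, -0.043]
wrist_force: [0.1, -0.3, -1.7]
gripper_width: 30.9
```

```bash
python3 - <<'E'
from h import *
s=state();print(s["eef_pos"],s["wrist_force"])
z0=np.array([456.6,9.3]);ux=np.array([-.1215,.9926]); uy=np.array([-.9926,-.1215])
print("tcp",(s["eef_pos"][:2]-z0)@ux,(s["eef_pos"][:2]-z0)@uy)
c=cam("wrist"); crop(c,"w22",160,0,400,400,1.9)
E
```

```text
[450.11883419  68.82869549 -11.4022013 ] [ 0.0828076  -0.27218502 -1.72986348]
tcp 59.87564478968378 -0.7995313179741163
```

View pics/w22.png

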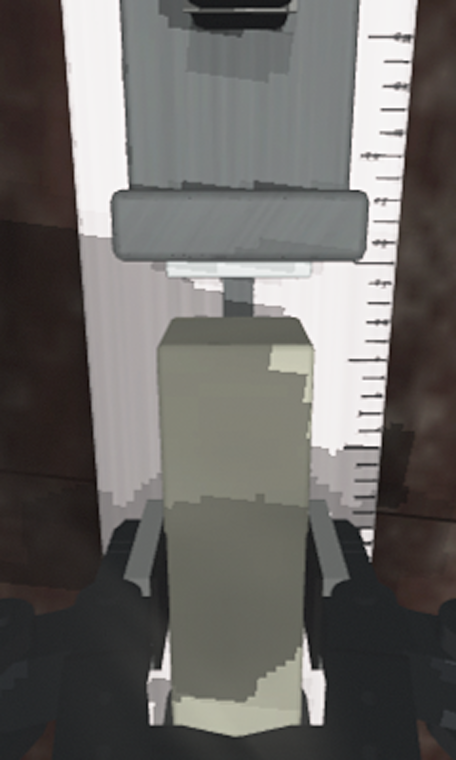

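apply_moves --deltas '[[[2.4,0,0.3,0,0],[2.4,0,0.55,0,0],[2.4,0,0.55,0,0]]]'

```text
t: 36.02
eef_pos: [449.3, 68.8, -17.5]
tcp_rot: [0.706, -0.706, -0.043, 0.043]
wrist_force: [-0.2, -0.7, -2.9]
gripper_width: 31.2
```

apply_moves --deltas '[[[2.4,0,0.12,0,0],[2.4,0,0.12,0,0]]]'

```text
t: 36.28
eef_pos: [449.5, 68.9, -18.0]
tcp_rot: [-0.706, 0.706, 0.043, -0.043]
wrist_force: [-2.4, 0.8, 6.4]
gripper_width: 30.6
```

apply_moves --deltas '[[[4.5,0,0,0,0],[6,0,0,0,0],[6,0,0,0,0],[6,0,-4,0,0],[6,0,-9,0,0],[6,0,-12,0,0],[6,0,-12,0,0]]]'

```text
t: 37.15
eef_pos: [451.7, 68.8, 103.6]
tcp_rot: [-0.706, 0.706, 0.045, -0.041]
wrist_force: [0.5, 0.4, -0.1]
gripper_width: 59.7
```

```bash
python3 - <<'E'
from h import *
z0=np.array([456.6,9.3]);ux=np.array([-.1215,.9926]); uy=np.array([-.9926,-.1215])
t=z0+ux*180.2-uy*0.7; go(t[0],t[1],6,7)
c=cam("wrist"); cv2.imwrite("pics/w23.png",c[0])
E
```

```text
delta cm [-0.22  9.75 12.06] turn -0.0 | cur [451.7  68.8 103.6] th 7.0 j6 1.44 w 59.7 t 37.1
```

View pics/w23.png

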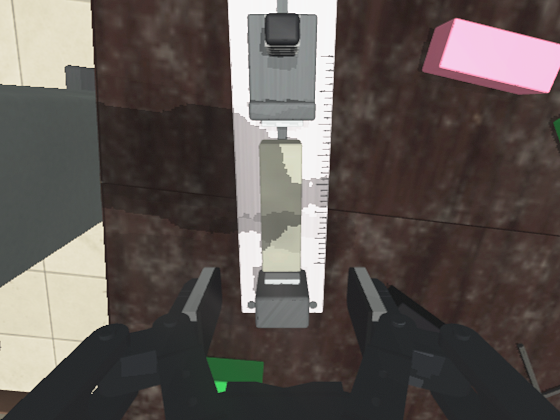

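apply_moves --deltas '[[[6,-0.1,0,5,0],[6,-0.1,0,9,0],[6,-0.1,0,12.1,0],[6,-0.1,0,12.1,0],[6,-0.1,3,12.1,0],[6,-0.1,6,12.1,0],[6,-0.1,9.4,12.1,0],[6,-0.1,9.7,12.1,0],[6,-0.1,9.7,12.1,0]]]'

```text
t: 38.33
eef_pos: [433.7, 188.2, 4.4]
tcp_rot: [-0.706, 0.706, 0.042, -0.043]
wrist_force: [0.2, -0.5, 0.2]
gripper_width: 60.2
```

```bash
python3 - <<'E'
from h import *
z0=np.array([456.6,9.3]);ux=np.array([-.1215,.9926]); uy=np.array([-.9926,-.1215])
t=z0+ux*180.2-uy*0.7; go(t[0],t[1],6,7)
c=cam("wrist"); cv2.imwrite("pics/w24.png",c[0])
E
```

```text
delta cm [ 0.17 -0.16 -0.02] turn -0.001 | cur [433.7 188.2   4.4] th 6.9 j6 1.7 w 60.2 t 38.3
```

View pics/w24.png

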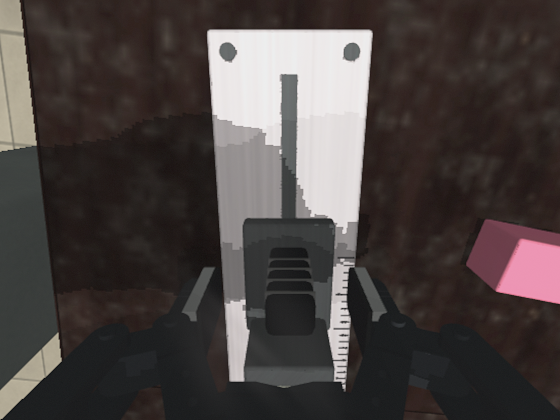

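apply_moves --deltas '[[[4,0.17,-0.15,0.2,0],[1.2,0.17,-0.15,0.2,0],[1.2,0.17,-0.15,0.2,0],[1.2,0.17,-0.15,0.2,0],[1.2,0.17,-0.15,0.2,0],[1.2,0.17,-0.15,0.2,0]]]'

```text
t: 39.12
eef_pos: [435.8, 191.3, 7.0]
tcp_rot: [0.706, -0.706, -0.044, 0.043]
wrist_force: [-1.4, -0.0, 6.6]
gripper_width: 19.8
```

apply_moves --deltas '[[[1.2,0,0,-0.4,0],[1.2,0,0,-0.8,0],[1.2,0,0,-1.1,0],[1.2,0,0,-1.3,0],[1.2,0,0,-1.4,0]]]'

```text
t: 39.75
eef_pos: [437.3, 178.7, 7.0]
tcp_rot: [0.707, -0.705, -0.044, 0.043]
wrist_force: [-2.6, 4.7, 6.6]
gripper_width: 19.2
```

apply_moves --deltas '[[[1.2,0,0,-0.1,0]]]'

```text
t: 39.88
eef_pos: [437.4, 177.8, 7.0]
tcp_rot: [0.707, -0.705, -0.044, 0.043]
wrist_force: [-2.5, 4.7, 6.7]
gripper_width: 19.0
```

apply_moves --deltas '[[[1.2,0,0,-0.1,0]]]'

```text
t: 40.0
eef_pos: [437.6, 176.8, 7.0]
tcp_rot: [0.707, -0.705, -0.044, 0.043]
wrist_force: [-2.5, 4.6, 7.3]
gripper_width: 19.1
```

apply_moves --deltas '[[[1.2,0,0,-0.1,0]]]'

```text
t: 40.12
eef_pos: [437.7, 175.8, 7.0]
tcp_rot: [0.707, -0.705, -0.044, 0.043]
wrist_force: [-2.7, 4.3, 7.1]
gripper_width: 18.9
```

apply_moves --deltas '[[[1.2,0,0,-0.1,0]]]'

```text
t: 40.25
eef_pos: [437.8, 174.9, 7.0]
tcp_rot: [0.707, -0.705, -0.044, 0.043]
wrist_force: [-2.5, 4.7, 7.0]
gripper_width: 19.4
```

apply_moves --deltas '[[[1.2,0,0,-0.1,0]]]'

```text
t: 40.38
eef_pos: [437.9, 173.8, 7.0]
tcp_rot: [0.707, -0.705, -0.044, 0.043]
wrist_force: [-1.9, 5.8, 6.6]
gripper_width: 19.4
```

apply_moves --deltas '[[[1.2,0,0,-0.1,0]]]'

```text
t: 40.5
eef_pos: [438.1, 172.8, 7.0]
tcp_rot: [0.707, -0.705, -0.044, 0.043]
wrist_force: [-2.1, 5.6, 6.2]
gripper_width: 19.0
```

apply_moves --deltas '[[[1.2,0,0,-0.08,0]]]'

```text
t: 40.62
eef_pos: [438.1, 172.0, 7.0]
tcp_rot: [0.707, -0.705, -0.044, 0.043]
wrist_force: [-1.2, 4.3, 7.2]
gripper_width: 19.3
```

apply_moves --deltas '[[[1.2,0,0,-0.08,0]]]'

```text
t: 40.75
eef_pos: [438.2, 171.6, 7.0]
tcp_rot: [0.707, -0.704, -0.044, 0.043]
wrist_force: [-1.9, 6.9, 6.1]
gripper_width: 19.4
```

apply_moves --deltas '[[[1.2,0,0,-0.08,0]]]'

```text
t: 40.88
eef_pos: [438.2, 171.5, 7.0]
tcp_rot: [0.708, -0.704, -0.044, 0.043]
wrist_force: [-3.5, 8.7, 6.7]
gripper_width: 19.0
```

apply_moves --deltas '[[[1.2,0,0,-0.06,0]]]'

```text
t: 41.0
eef_pos: [438.1, 171.4, 7.0]
tcp_rot: [0.708, -0.703, -0.044, 0.043]
wrist_force: [-2.9, 10.9, 6.1]
gripper_width: 18.8
```

apply_moves --deltas '[[[1.2,0,0,0.12,0],[3.5,0,0,0.12,0],[4,0,0,0.12,0],[4,0,0,0.12,0],[5,0,-4,0.12,0],[5,0,-9,0.12,0],[5,0,-10,0.12,0],[5,0,-10,-5,0],[5,0,-10,-10,0],[5,0,-10,-10,0],[5,0,-10,-10,0],[5,0,-10,-10,0]]]'

```text
t: 42.5
eef_pos: [449.7, 69.8, 105.5]
tcp_rot: [0.706, -0.706, -0.043, 0.044]
wrist_force: [-0.1, 0.7, -0.3]
gripper_width: 49.7
```

apply_moves --deltas '[[[5,0,0,0,0],[5,0,0,0,0],[5,0,0,0,0],[5,0,0,0,0]]]'

```text
t: 43.0
eef_pos: [450.2, 69.0, 105.9]
tcp_rot: [-0.706, 0.706, 0.043, -0.043]
wrist_force: [0.4, 0.8, -0.1]
gripper_width: 50.0
```

```bash
python3 - <<'E'
from h import *
c=cam("wrist"); crop(c,"w25",200,0,370,340,2.3)
go(438.2,171.5,6,7)
E
```

```text
delta cm [ 0.06  9.99 10.32] turn -0.0 | cur [450.2  69.  105.9] th 7.0 j6 1.44 w 49.9 t 43.0
```

View pics/w25.png

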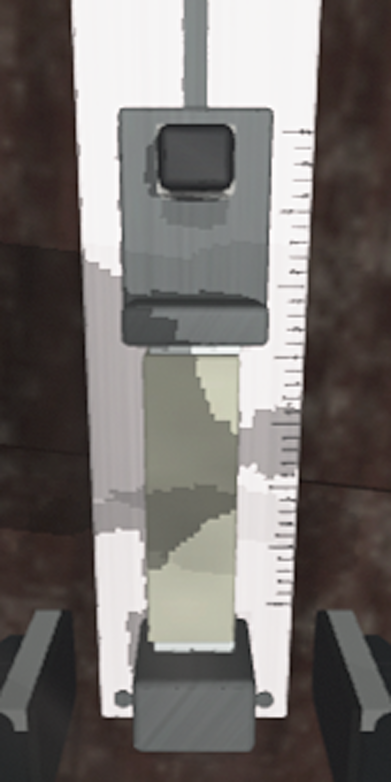

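apply_moves --deltas '[[[5,0,0,5,0],[5,0,0,10.3,0],[5,0,3,10.3,0],[5,0,7,10.3,0],[5,0,10,10.3,0],[5,0,10,10.3,0],[1.2,0,10,10.3,0],[1.2,0,10,10.3,0],[1.2,0,10,10.3,0],[1.2,0,10,10.3,0]]]'

```text
t: 44.3
eef_pos: [438.2, 171.4, 7.4]
tcp_rot: [0.706, -0.706, -0.044, 0.043]
wrist_force: [-2.9, 0.5, 6.0]
gripper_width: 19.3
```

apply_moves --deltas '[[[1.2,0,0,0.5,0],[1.2,0,0,1.2,0],[1.2,0,0,2,0],[1.2,0,0,2.5,0],[1.2,0,0,2.5,0],[4.5,0,0,2.5,0],[5,0,0,2.5,0],[5,0,-5,2.5,0],[5,0,-10,2.5,0],[5,0,-10,2.5,0]]]'

```text
t: 45.55
eef_pos: [438.1, 196.9, 109.7]
tcp_rot: [0.706, -0.705, -0.046, 0.04]
wrist_force: [0.1, -0.2, -0.6]
gripper_width: 50.0
```

```bash
python3 - <<'E'
from h import *
z0=np.array([456.6,9.3]);ux=np.array([-.1215,.9926]); uy=np.array([-.9926,-.1215])
t=z0+ux*52.5; go(t[0],t[1],106,7)
E
```

```text
delta cm [ -0.45   0.35 -13.6 ] turn -0.0 | cur [438.1 196.9 109.7] th 7.0 j6 1.72 w 50.0 t 45.5
```

apply_moves --deltas '[[[6,-0.2,0.2,-5,0],[6,-0.2,0.2,-10,0],[6,-0.3,0.2,-13.6,0],[6,-0.3,0.2,-13.6,0],[6,-0.3,0.2,-13.6,0],[6,-0.3,0.2,-13.6,0]]]'

```text
t: 46.3
eef_pos: [447.8, 61.5, 103.5]
tcp_rot: [0.706, -0.706, -0.043, 0.044]
wrist_force: [0.8, -0.1, -1.0]
gripper_width: 59.8
```

```bash
python3 - <<'E'
from h import *
z0=np.array([456.6,9.3]);ux=np.array([-.1215,.9926]); uy=np.array([-.9926,-.1215])
t=z0+ux*52.5; go(t[0],t[1],-19,7)
c=cam("wrist"); cv2.imwrite("pics/w26.png",c[0])
E
```

```text
delta cm [ 0.25 12.25 -0.04] turn 0.001 | cur [447.8  61.5 103.5] th 7.1 j6 1.42 w 59.8 t 46.3
```

View pics/w26.png

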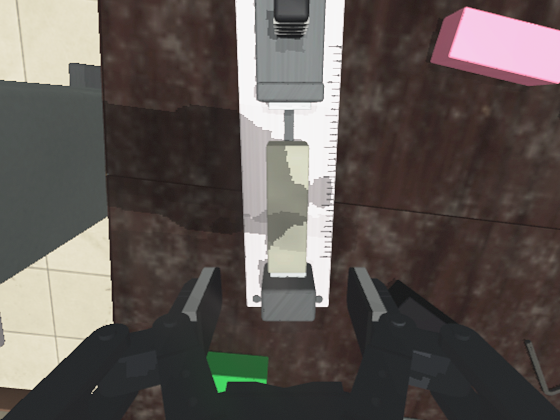

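apply_moves --deltas '[[[6,0.25,4,0,0],[6,0.25,8,0,0],[6,0.25,11,0,0],[6,0.25,12.2,0,0],[6,0.25,12.2,0,0],[6,0.25,12.2,0,0],[2.4,0.25,12.2,0,0],[2.4,0.25,12.2,0,0],[2.4,0.25,12.2,0,0],[2.4,0.25,12.2,0,0],[2.4,0.25,12.2,0,0]]]'

```text
t: 47.72
eef_pos: [451.4, 60.9, -17.1]
tcp_rot: [-0.706, 0.706, 0.044, -0.042]
wrist_force: [-1.5, 0.2, 6.6]
gripper_width: 30.9
```

```bash
python3 - <<'E'
from h import *
a=np.radians(-3.9); ux=np.array([np.cos(a),np.sin(a)]); uy=np.array([-ux[1],ux[0]])
m=np.array([584.8,-277.3])
t=m-85*ux-66*uy; go(t[0],t[1],110,86.1)
E
```

```text
delta cm [ -0.44 -12.7  -40.07] turn -1.381 | cur [451.4  60.9 -17.1] th 7.0 j6 1.42 w 30.9 t 47.7
```

apply_moves --deltas '[[[2.4,0,-4,0,0],[2.4,0,-9,0,0],[2.4,0,-12.7,-2,0],[2.4,0,-12.7,-7,-0.18],[2.4,0,-12.7,-13,-0.36],[2.4,0,-12.7,-19,-0.54],[2.4,0,-12.7,-25,-0.72],[2.4,0,-12.7,-31,-0.9],[2.4,-0.4,-12.7,-36,-1.08],[2.4,-0.4,-12.7,-40,-1.26],[2.4,-0.4,-12.7,-40,-1.38],[2.4,-0.4,-12.7,-40,-1.38]]]'

```text
t: 49.22
eef_pos: [494.7, -336.7, 108.4]
tcp_rot: [0.518, -0.517, -0.482, 0.482]
wrist_force: [-0.5, 0.8, -2.2]
gripper_width: 30.8
```

apply_moves --deltas '[[[2.4,0,0,0,0],[2.4,0,0,0,0]]]'

```text
t: 49.48
eef_pos: [495.4, -335.9, 109.0]
tcp_rot: [0.517, -0.517, -0.482, 0.482]
wrist_force: [-1.0, 0.4, -2.3]
gripper_width: 30.6
```

```bash
python3 - <<'E'
from h import *
a=np.radians(-3.9); ux=np.array([np.cos(a),np.sin(a)]); uy=np.array([-ux[1],ux[0]])
m=np.array([584.8,-277.3])
t=m-72*ux-66*uy; go(t[0],t[1],-20,86.1)
c=cam("wrist"); cv2.imwrite("pics/w27.png",c[0])
E
```

```text
delta cm [-0.14 12.9  -1.32] turn -0.001 | cur [ 495.4 -335.9  109. ] th 86.0 j6 -0.65 w 30.6 t 49.5
```

View pics/w27.png

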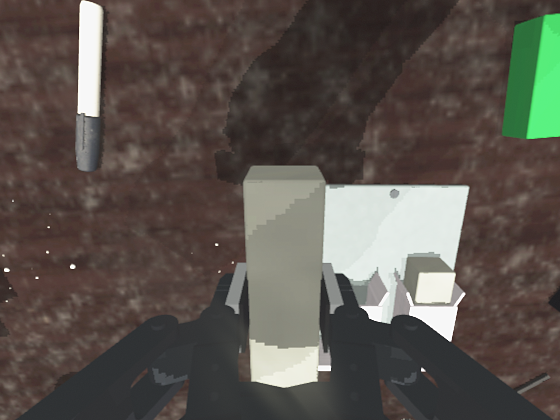

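apply_moves --deltas '[[[2.4,-0.14,0,-1,0],[2.4,-0.14,4,-1.2,0],[2.4,-0.14,8,-1.2,0],[2.4,-0.14,11,-1.2,0],[2.4,-0.14,12.2,-1.2,0],[2.4,-0.14,12.8,-1.2,0],[2.4,-0.14,12.8,-1.2,0],[2.4,-0.14,12.8,-1.2,0]]]'

```text
t: 50.52
eef_pos: [508.2, -339.6, -17.9]
tcp_rot: [-0.516, 0.518, 0.483, -0.482]
wrist_force: [0.4, -0.3, -2.8]
gripper_width: 30.6
```

```bash
python3 - <<'E'
from h import *
a=np.radians(-3.9); ux=np.array([np.cos(a),np.sin(a)]); uy=np.array([-ux[1],ux[0]])
m=np.array([584.8,-277.3]); s=state(); d=s["eef_pos"][:2]-m; print(s["eef_pos"],s["wrist_force"],d@ux,d@uy)
c=cam("wrist"); cv2.imwrite("pics/w28.png",c[0])
E
```

```text
[ 508.1636923  -339.55653184  -17.8664768 ] [ 0.38550767 -0.30112975 -2.77729   ] -72.22444326747194 -67.3248038103071
```

View pics/w28.png

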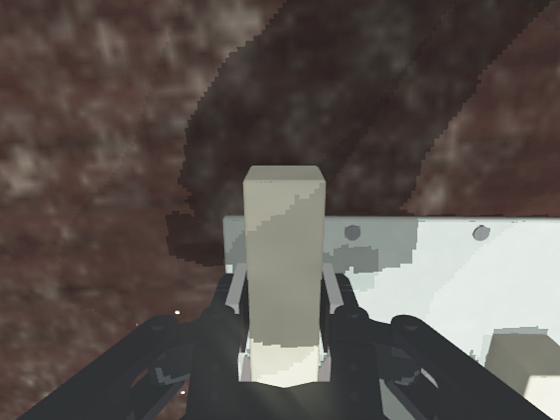

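```bash
python3 - <<'E'
from h import *
a=np.radians(-3.9); ux=np.array([np.cos(a),np.sin(a)]); uy=np.array([-ux[1],ux[0]])
m=np.array([584.8,-277.3]); s=state(); d=s["eef_pos"][:2]-m; print(s["eef_pos"],d@ux,d@uy)
c=cam("wrist")
def loc(uv,z):
    P=ray(c,uv,z)[:,:2]-m; return (P@ux).round(1),(P@uy).round(1)
print(loc([[224,217],[560,217]],6)); print("bar rear",loc([[244,180],[325,180]],39.5))
m85=loc([[487,361],[523,376]],38); print(m85)
e=ray(c,[[224,217],[560,217]],6)[:,:2]; e=e[1]-e[0]; print(np.degrees(np.arctan2(e[1],e[0]))-90)
E
```

```text
[ 508.10577609 -339.5151089   -17.92286947] -72.28504275583369 -67.28741598718774
(array([-98.9, -98.7]), array([-98.7,  72.7]))
bar rear (array([-125.7, -125.7]), array([-83.6, -52.2]))
(array([-37.1, -28. ]), array([28.8, 48.1]))
-3.939689819813765
```

apply_moves --deltas '[[[2.4,0.2,0.15,0,0],[2.4,0.2,0.15,-0.5,0],[2.4,0.2,0.15,-1.0,0],[2.4,0.2,0.15,-1.5,0],[2.4,0.2,0.15,-1.9,0]]]'

```text
t: 51.25
eef_pos: [526.8, -338.2, -20.7]
tcp_rot: [-0.517, 0.517, 0.483, -0.483]
wrist_force: [-0.1, -0.1, -2.2]
gripper_width: 30.8
```

apply_moves --deltas '[[[2.4,0,0,-0.5,0],[2.4,0,0,-0.8,0]]]'

```text
t: 51.5
eef_pos: [534.7, -338.7, -20.7]
tcp_rot: [-0.517, 0.517, 0.483, -0.483]
wrist_force: [-0.4, 0.2, -1.8]
gripper_width: 30.8
```

apply_moves --deltas '[[[2.4,0,0,-0.5,0],[2.4,0,0,-0.8,0]]]'

```text
t: 51.75
eef_pos: [542.7, -339.3, -20.6]
tcp_rot: [-0.517, 0.517, 0.483, -0.483]
wrist_force: [0.4, -0.5, -2.8]
gripper_width: 30.5
```

apply_moves --deltas '[[[2.4,0,0,-0.5,0],[2.4,0,0,-0.8,0]]]'

```text
t: 52.0
eef_pos: [550.7, -339.9, -20.6]
tcp_rot: [-0.517, 0.517, 0.483, -0.483]
wrist_force: [-0.6, -0.3, -2.6]
gripper_width: 30.8
```

apply_moves --deltas '[[[2.4,0,0.1,0,0],[4.5,0,0.1,0,0],[4.5,0,0.1,0,0],[4.5,0,0.1,0,0],[4.5,0,-5,0,0],[2,0,-8,3,0],[0,0,-8,7.4,0],[0,0,-8,7.4,0],[0,0,-8,7.4,0],[0,0,-8,7.4,0]]]'

```text
t: 53.25
eef_pos: [477.5, -335.1, 59.3]
tcp_rot: [-0.516, 0.517, 0.483, -0.483]
wrist_force: [0.4, -0.4, -0.8]
gripper_width: -0.1
```

```bash
python3 - <<'E'
from h import *
c=cam("wrist"); cv2.imwrite("pics/w29.png",c[0])
a=np.radians(-3.9); ux=np.array([np.cos(a),np.sin(a)]); uy=np.array([-ux[1],ux[0]])
m=np.array([584.8,-277.3]); s=state(); d=s["eef_pos"][:2]-m; print("tcp rack",d@ux,d@uy,s["eef_pos"],s["gripper_width"])
t=m-103*ux-66*uy; go(t[0],t[1],-30,86.1)
E
```

```text
tcp rack -103.22676427398663 -64.8090851062499 [ 477.40427137 -334.93800696   59.22697521] -0.1860484484116447
delta cm [-0.12  8.92 -0.02] turn -0.0 | cur [ 477.4 -334.9   59.2] th 86.1 j6 -0.67 w -0.2 t 53.3
```

View pics/w29.png

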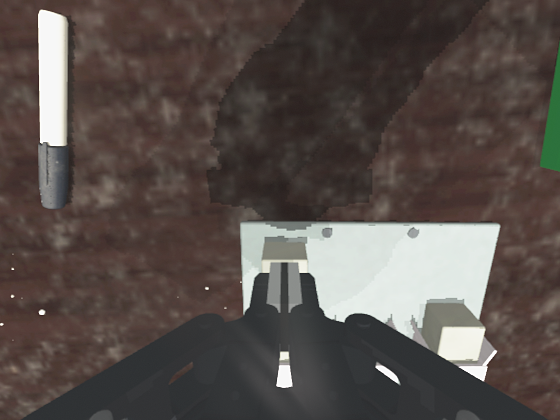

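```bash
python3 - <<'E'
from h import *
c=cam("wrist")
a=np.radians(-3.9); ux=np.array([np.cos(a),np.sin(a)]); uy=np.array([-ux[1],ux[0]])
m=np.array([584.8,-277.3])
for uv,z in (([[261,260],[307,260]],38),([[265,238],[307,238]],6),([[242,223],[499,223]],6)):
    P=ray(c,uv,z)[:,:2]-m; print(P@ux,P@uy)
crop(c,"w29c",230,200,340,300,5)
E
```

```text
[-82.84853488 -82.83323076] [-81.42264854 -49.84397521]
[-85.73604425 -85.7212498 ] [-80.36447971 -47.76265099]
[-98.14275644 -98.0575804 ] [-97.71040249  98.7453727 ]
```

View pics/w29c.png

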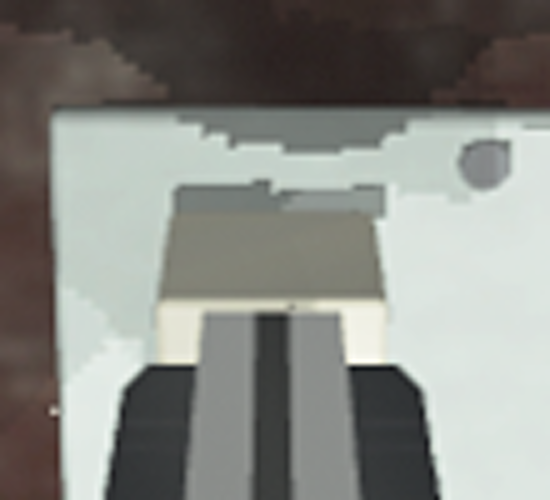

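apply_moves --deltas '[[[0,-0.08,3,0,0],[0,-0.08,6,0,0],[0,-0.08,8.3,0,0],[0,-0.08,8.9,0,0],[0,-0.08,8.9,0,0]]]'

```text
t: 53.98
eef_pos: [476.7, -335.4, -29.7]
tcp_rot: [0.517, -0.517, -0.483, 0.483]
wrist_force: [1.0, -0.5, -0.4]
gripper_width: 0.1
```

apply_moves --deltas '[[[0,0,0,-0.5,0],[0,0,0,-1.0,0],[0,0,0,-1.5,0],[0,0,0,-2,0],[0,0,0,-2.5,0],[0,0,0,-3,0]]]'

```text
t: 54.72
eef_pos: [506.5, -337.5, -29.7]
tcp_rot: [0.517, -0.517, -0.482, 0.483]
wrist_force: [-3.3, -0.2, 2.5]
gripper_width: 0.2
```

apply_moves --deltas '[[[0,0,0,-0.5,0],[0,0,0,-1.0,0],[0,0,0,-1.5,0]]]'

```text
t: 55.1
eef_pos: [521.6, -338.6, -29.7]
tcp_rot: [0.517, -0.517, -0.482, 0.483]
wrist_force: [-4.1, -0.5, 2.2]
gripper_width: 0.0
```

apply_moves --deltas '[[[0,0,0,-0.4,0],[0,0,0,-0.7,0]]]'

```text
t: 55.35
eef_pos: [528.5, -339.1, -29.6]
tcp_rot: [0.517, -0.517, -0.482, 0.483]
wrist_force: [-2.6, -0.4, 2.4]
gripper_width: -0.1
```

apply_moves --deltas '[[[0,0,0,-0.1,0],[0,0,0,-0.2,0]]]'

```text
t: 55.6
eef_pos: [530.2, -339.2, -29.6]
tcp_rot: [0.517, -0.517, -0.482, 0.483]
wrist_force: [-3.2, 0.6, 1.8]
gripper_width: -0.1
```

apply_moves --deltas '[[[0,0,0,-0.1,0],[0,0,0,-0.2,0]]]'

```text
t: 55.85
eef_pos: [530.2, -339.2, -29.7]
tcp_rot: [0.518, -0.516, -0.481, 0.483]
wrist_force: [-8.7, 0.6, 7.6]
gripper_width: 0.2
```

apply_moves --deltas '[[[0,0,0,-0.1,0],[0,0,0,-0.2,0]]]'

```text
t: 56.1
eef_pos: [530.1, -339.2, -29.6]
tcp_rot: [0.519, -0.515, -0.48, 0.484]
wrist_force: [-15.0, 0.1, 12.8]
gripper_width: -0.2
```

apply_moves --deltas '[[[0,0,0,1,0],[0,0,0,4,0],[0,0,-5,5,0],[3,0,-11,5,0],[6,0,-14,5,0],[6,0,-14,5,0],[6,0,-14,5,0]]]'

```text
t: 56.98
eef_pos: [484.4, -335.6, 109.5]
tcp_rot: [0.517, -0.517, -0.483, 0.482]
wrist_force: [-0.5, 0.2, -0.3]
gripper_width: 59.7
```

```bash
python3 - <<'E'
from h import *
c=cam("wrist"); cv2.imwrite("pics/w30.png",c[0])
t=cam("top"); crop(t,"t30",120,150,300,290,4)
z0=np.array([456.6,9.3]);ux=np.array([-.1215,.9926]); uy=np.array([-.9926,-.1215])
q=z0+ux*186; go(q[0],q[1],106,7)
E
```

```text
delta cm [52.44  0.38  8.59] turn 1.38 | cur [ 483.7 -335.2  108.7] th 86.1 j6 -0.66 w 60.0 t 57.1
```

View pics/w30.png

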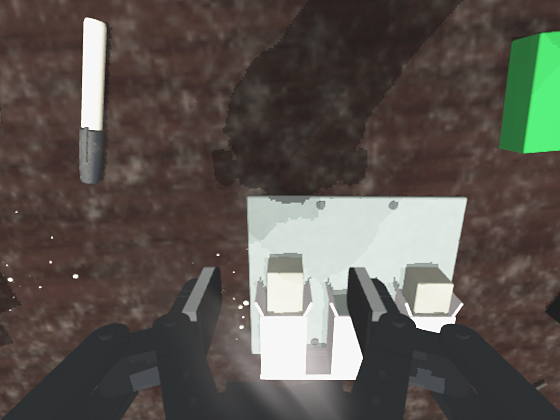

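View pics/t30.png

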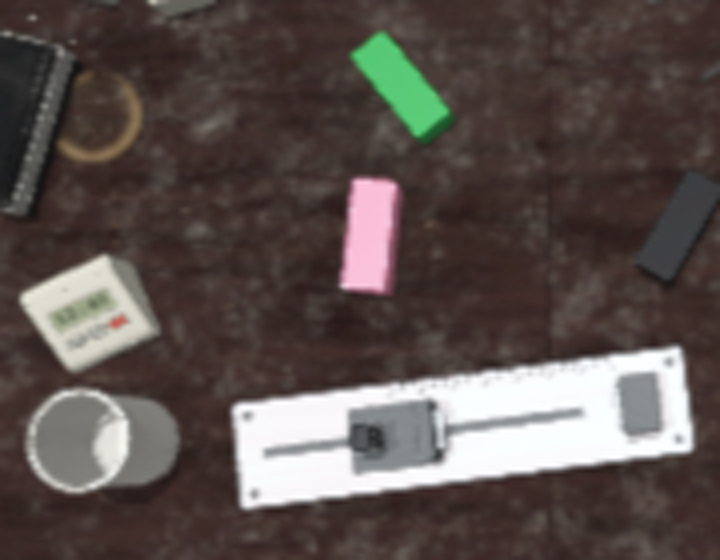

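```bash
python3 - <<'E'
from h import *
c=cam("wrist"); crop(c,"w30c",240,185,480,335,3.3)
a=np.radians(-3.9); ux=np.array([np.cos(a),np.sin(a)]); uy=np.array([-ux[1],ux[0]])
m=np.array([584.8,-277.3])
for uv,z in (([[268,256],[303,255]],6),([[405,265],[442,265]],6),([[268,278],[303,278]],38),([[415,282],[450,281]],38),([[248,197],[466,198]],6)):
    P=ray(c,uv,z)[:,:2]-m; print(P@ux,P@uy)
E
```

```text
[-40.34867001 -41.3337334 ] [-80.52716104 -47.05549795]
[-30.49795552 -30.42256161] [51.78162133 87.60936925]
[-34.73409395 -34.66624449] [-79.22093348 -48.78330059]
[-30.50475088 -31.42484803] [49.23397146 79.72493002]
[-98.88282434 -97.65098772] [-97.59115624  99.15192246]
```

View pics/w30c.png

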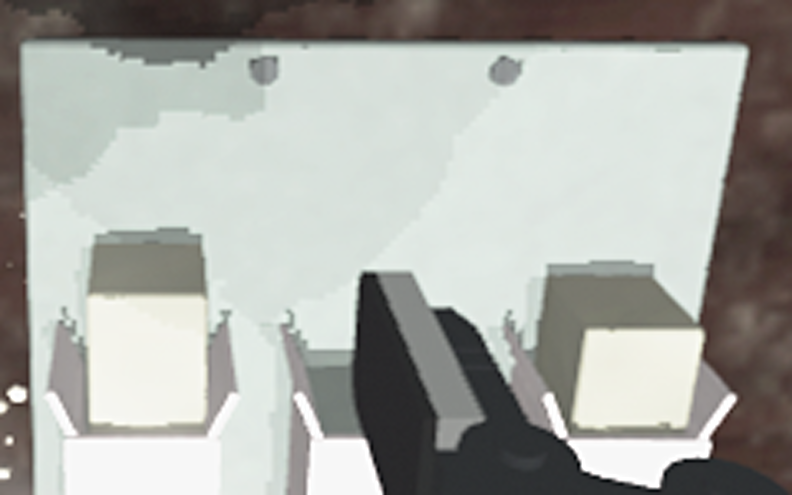

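apply_moves --deltas '[[[6,6,0,1,0.18],[6,12,0,2,0.36],[6,18,0,3,0.54],[6,24,0,4,0.72],[6,30,0,5,0.9],[6,36,0,6,1.08],[6,42,0.3,7,1.26],[6,48,0.3,8,1.38],[6,52.4,0.3,8.6,1.38],[6,52.4,0.3,8.6,1.38],[6,52.4,0.3,8.6,1.38],[6,52.4,0.3,8.6,1.38]]]'

```text
t: 58.62
eef_pos: [434.5, 191.3, 106.9]
tcp_rot: [-0.706, 0.706, 0.042, -0.043]
wrist_force: [0.3, 0.5, -0.4]
gripper_width: 60.2
```

```bash
python3 - <<'E'
from h import *
c=cam("wrist")
mount=capture("wrist")["mount"]
a=np.radians(-3.9); ux=np.array([np.cos(a),np.sin(a)]); uy=np.array([-ux[1],ux[0]]); m=np.array([584.8,-277.3])
def at(pos,th,uv,z):
    t=np.radians(th); M=np.eye(4); M[:3,0]=[np.cos(t),np.sin(t),0];M[:3,1]=[0,0,-1];M[:3,2]=np.cross(M[:3,0],M[:3,1]);M[:3,3]=pos
    W=M@mount; P=ray((None,c[1],W[:3,:3],W[:3,3]),uv,z)[:,:2]-m; return (P@ux).round(1),(P@uy).round(1)
p=[483.7,-335.2,108.7]
print("105 top",at(p,86.1,[[267,273.8],[302.5,274]],38),"bot",at(p,86.1,[[268.5,258.8],[301.5,258.8]],6))
print("85 top",at(p,86.1,[[416.5,284.4],[452,284.4]],38),"bot",at(p,86.1,[[406,268.3],[439,268.3]],6))
im=cv2.imread("pics/w19.png")[255:335,240:330]; cv2.imwrite("pics/w19c.png",cv2.resize(im,None,fx=6,fy=6,interpolation=cv2.INTER_CUBIC))
E
```

```text
105 top (array([-37.9, -37.7]), array([-79.5, -48.8])) bot (array([-36.4, -36.4]), array([-79.6, -48. ]))
85 top (array([-27.4, -27.4]), array([51.3, 82.4])) bot (array([-26.2, -26.2]), array([53.5, 85.5]))
```

View pics/w19c.png

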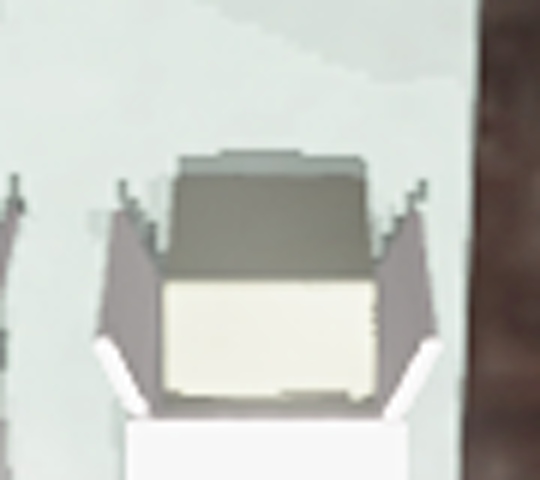

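```bash
python3 - <<'E'
from h import *
go(434.3,195.5,6,7)
c=cam("wrist"); cv2.imwrite("pics/w31.png",c[0])
E
```

```text
delta cm [ 0.   10.12  0.44] turn -0.003 | cur [434.8 191.2 107.2] th 6.9 j6 1.71 w 60.3 t 58.7
```

View pics/w31.png

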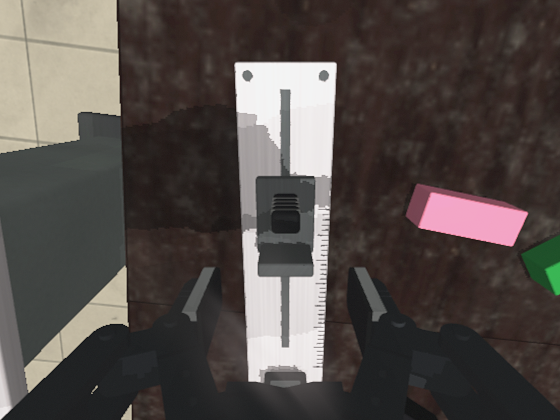

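apply_moves --deltas '[[[6,0,3,0.5,0],[6,0,7,0.5,0],[6,0,10,0.5,0],[6,0,10,0.5,0],[1.2,0,10,0.5,0],[1.2,0,10,0.5,0],[1.2,0,10,0.5,0],[1.2,0,10,0.5,0],[1.2,0,10,0.5,0]]]'

```text
t: 59.9
eef_pos: [435.1, 197.7, 8.9]
tcp_rot: [0.706, -0.706, -0.044, 0.042]
wrist_force: [-1.4, -1.3, 5.6]
gripper_width: 19.1
```

apply_moves --deltas '[[[1.2,0,0,-1,0],[1.2,0,0,-2,0],[1.2,0,0,-3,0],[1.2,0,0,-4,0],[1.2,0,0,-5,0],[1.2,0,0,-6,0],[1.2,0,0,-7,0],[1.2,0,0,-8,0],[1.2,0,0,-9,0],[1.2,0,0,-10,0],[1.2,0,0,-11,0],[1.2,0,0,-11.8,0]]]'

```text
t: 61.4
eef_pos: [449.1, 80.9, 8.9]
tcp_rot: [0.706, -0.705, -0.044, 0.043]
wrist_force: [-1.9, 2.6, 8.0]
gripper_width: 19.2
```

apply_moves --deltas '[[[1.2,0,0,-0.3,0],[1.2,0,0,-0.6,0]]]'

```text
t: 61.65
eef_pos: [449.8, 75.1, 8.9]
tcp_rot: [0.706, -0.705, -0.044, 0.042]
wrist_force: [-1.4, 2.1, 9.0]
gripper_width: 19.0
```

apply_moves --deltas '[[[1.2,0,0,-0.2,0],[1.2,0,0,-0.4,0]]]'

```text
t: 61.9
eef_pos: [450.3, 71.2, 8.9]
tcp_rot: [0.706, -0.705, -0.044, 0.043]
wrist_force: [-2.4, 2.7, 8.7]
gripper_width: 19.4
```

apply_moves --deltas '[[[1.2,0,0,-0.1,0],[1.2,0,0,-0.2,0]]]'

```text
t: 62.15
eef_pos: [450.5, 69.2, 8.9]
tcp_rot: [0.706, -0.705, -0.044, 0.043]
wrist_force: [-2.2, 2.7, 8.1]
gripper_width: 19.1
```

apply_moves --deltas '[[[1.2,0,0,-0.1,0]]]'

```text
t: 62.28
eef_pos: [450.6, 69.0, 8.9]
tcp_rot: [0.707, -0.705, -0.044, 0.043]
wrist_force: [-3.0, 7.1, 9.7]
gripper_width: 18.9
```

apply_moves --deltas '[[[1.2,0,0,-0.1,0]]]'

```text
t: 62.4
eef_pos: [450.5, 69.1, 8.9]
tcp_rot: [0.708, -0.704, -0.044, 0.043]
wrist_force: [-3.5, 9.8, 10.8]
gripper_width: 18.9
```

apply_moves --deltas '[[[1.2,0,0,0.1,0],[3.5,0,0,0.1,0],[4.5,0,0,0.1,0],[5,0,0,0.1,0],[5,0,-5,0.1,0],[5,0,-10,0.1,0],[5,0,-10,0.1,0],[5,0,-10,0.1,0]]]'

```text
t: 63.4
eef_pos: [449.6, 67.4, 107.1]
tcp_rot: [-0.706, 0.706, 0.043, -0.043]
wrist_force: [-0.1, -0.0, -1.2]
gripper_width: 50.2
```

```bash
python3 - <<'E'
from h import *
c=cam("wrist"); crop(c,"w32",200,100,370,360,2.3)
a=np.radians(-3.9); ux=np.array([np.cos(a),np.sin(a)]); uy=np.array([-ux[1],ux[0]]); m=np.array([584.8,-277.3])
t=m-65*ux+66*uy; go(t[0],t[1],110,86.1)
E
```

```text
delta cm [  4.15  -0.37 -28.16] turn -1.381 | cur [449.   67.5 106.5] th 7.0 j6 1.44 w 50.5 t 63.5
```

View pics/w32.png

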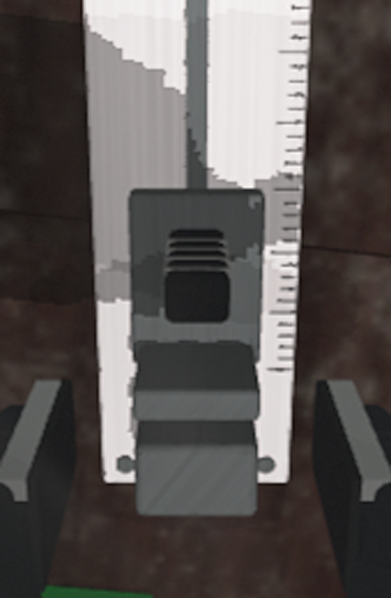

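apply_moves --deltas '[[[4,1,0,-5,-0.18],[3,2,0,-10,-0.36],[2,3,0,-15,-0.54],[0,4.1,0,-20,-0.72],[0,4.1,0,-25,-0.9],[0,4.1,0,-28.2,-1.08],[0,4.1,0,-28.2,-1.26],[0,4.1,0,-28.2,-1.38],[0,4.1,0,-28.2,-1.38],[0,4.1,0,-28.2,-1.38]]]'

```text
t: 64.7
eef_pos: [524.3, -206.9, 106.4]
tcp_rot: [0.518, -0.517, -0.482, 0.482]
wrist_force: [-0.8, 0.1, 0.0]
gripper_width: -0.2
```

```bash
python3 - <<'E'
from h import *
c=cam("wrist"); cv2.imwrite("pics/w33.png",c[0])
a=np.radians(-3.9); ux=np.array([np.cos(a),np.sin(a)]); uy=np.array([-ux[1],ux[0]]); m=np.array([584.8,-277.3])
t=m-65*ux+66*uy; go(t[0],t[1],-30,86.1)
E
```

```text
delta cm [-1.000e-02  1.367e+01 -0.000e+00] turn -0.002 | cur [ 524.6 -207.   106.7] th 86.0 j6 -0.44 w -0.3 t 64.8
```

View pics/w33.png

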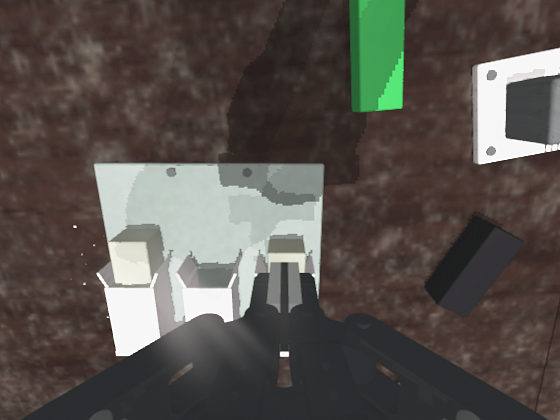

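apply_moves --deltas '[[[0,0,4,0,0],[0,0,8,0,0],[0,0,12,0,0],[0,0,13.6,0,0],[0,0,13.6,0,0],[0,0,13.6,-1,0],[0,0,13.6,-2,0],[0,0,13.6,-2.4,0]]]'

```text
t: 65.75
eef_pos: [550.5, -209.7, -27.5]
tcp_rot: [-0.516, 0.518, 0.483, -0.483]
wrist_force: [-1.6, 0.3, 1.3]
gripper_width: 0.4
```

apply_moves --deltas '[[[0,0,0,-0.4,0],[0,0,0,-0.7,0]]]'

```text
t: 66.0
eef_pos: [555.4, -209.5, -28.6]
tcp_rot: [0.517, -0.517, -0.482, 0.483]
wrist_force: [-3.9, -0.9, 1.8]
gripper_width: 0.3
```

apply_moves --deltas '[[[0,0,0,-0.2,0],[0,0,0,-0.4,0]]]'

```text
t: 66.25
eef_pos: [559.6, -209.8, -28.6]
tcp_rot: [0.517, -0.517, -0.482, 0.483]
wrist_force: [-3.7, -0.8, 2.2]
gripper_width: -0.0
```

apply_moves --deltas '[[[0,0,0,-0.1,0],[0,0,0,-0.2,0]]]'

```text
t: 66.5
eef_pos: [560.0, -209.8, -28.8]
tcp_rot: [0.518, -0.516, -0.481, 0.483]
wrist_force: [-9.2, -0.2, 7.5]
gripper_width: -0.2
```

apply_moves --deltas '[[[0,0,0,-0.1,0],[0,0,0,1,0],[0,0,0,3.5,0],[0,0,-5,4,0],[3,0,-11,6,0],[3,0,-14,8,0],[3,0,-14,8,0],[3,0,-14,8,0]]]'

```text
t: 67.5
eef_pos: [482.6, -204.3, 110.9]
tcp_rot: [-0.517, 0.517, 0.483, -0.482]
wrist_force: [0.1, 0.6, -0.4]
gripper_width: 30.0
```

```bash
python3 - <<'E'
from h import *
c=cam("wrist"); cv2.imwrite("pics/w34.png",c[0])
print(state()["eef_pos"]); t=cam("top"); cv2.imwrite("pics/t34.png",t[0])
E
```

```text
[ 482.1531864  -204.04221396  110.29839768]
```

View pics/w34.png

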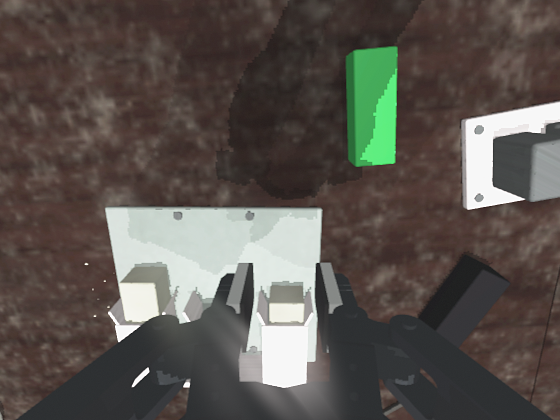

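View pics/t34.png

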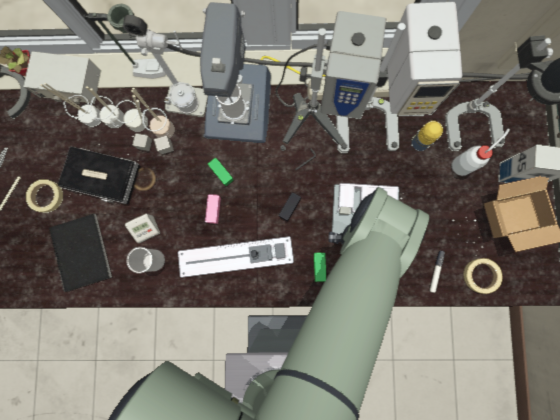

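```bash
python3 - <<'E'
from h import *
c=cam("wrist"); crop(c,"w34c",100,200,330,340,3.4)
a=np.radians(-3.9); ux=np.array([np.cos(a),np.sin(a)]); uy=np.array([-ux[1],ux[0]]); m=np.array([584.8,-277.3])
def loc(uv,z):
    P=ray(c,uv,z)[:,:2]-m; return (P@ux).round(1),(P@uy).round(1)
print("105",[loc([[145,r]],6)[0] for r in (264,266,268)],"85",[loc([[287,r]],6)[0] for r in (281,283,285)],"front",loc([[180,208]],6)[0])
E
```

```text
105 [array([-41.9]), array([-39.7]), array([-37.6])] 85 [array([-23.]), array([-20.8]), array([-18.6])] front [-98.7]
```

View pics/w34c.png

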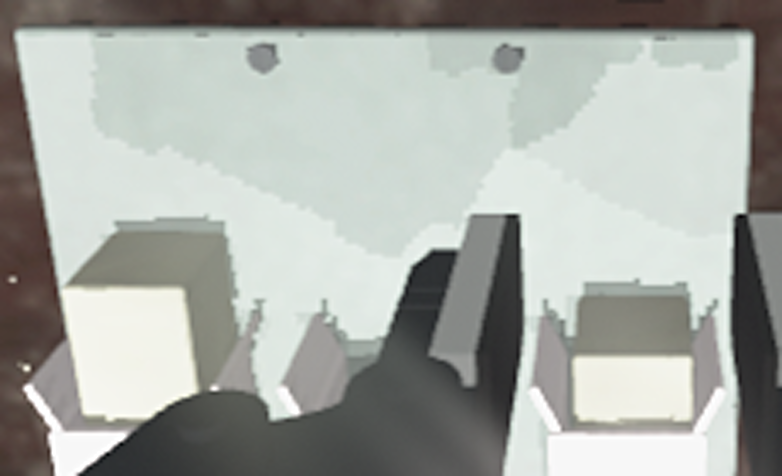

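```bash
python3 - <<'E'
from plant import hand_in
print(hand_in())
E
```

```text
the job is handed in; nothing more can be done
None
```

I gauged both grey bars that were on the bench, 85 mm first and then 105 mm, and stored them in the rack. Then I shut the caliper and handed the job in at about 68 s. No verdict came back.

- **Gauging:** Each bar lay flat and straight within about 1 mm of the bed's middle. I pushed the thumb block in steps of about 1 mm until the carriage stopped. The wrist force was then 8 N for the 85 mm bar and 11 N for the 105 mm bar, including 3–4 N of sliding friction. Each bar then stood more than 1 s with the hand off, and the pictures show both anvils closed on it.
- **Storing:** The 85 mm bar is in the left sleeve and the 105 mm bar in the right one. Each was pushed until it hit a hard stop. In the last picture their rear ends are about 17 and 37 mm in front of the mouths, against 20 and 40 mm when fully home. I take the shared 3 mm as camera error, because both stops agreed with the expected position to about 1 mm.
- **Caliper:** It is shut. The carriage stopped on the fixed anvil where expected, and the top view shows it closed.
- **Left alone:** I never went near the timer, marker or cup, and they look unmoved in the last top view.

**Two things disagreed along the way:**
- **Finger reach:** The fingertips sit about 43 mm behind the reported TCP, not at it. My first grasp therefore closed above the bar without touching it, and I allowed for this from then on.
- **Bar moved after storing:** The 85 mm bar later showed about 10 mm out of its sleeve, probably from the announced knock. I pushed it home again, and it stopped at the same place as before.

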